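Clip the tray down, peel off its green cover and show it over the light

TASK

Take the red spring clip off its rack by squeezing its two handles, and let it close over the yellow fence of the marking bed together with the black tray's upturned lip, so that the tray is held down. Then peel the clinging green cover off the tray by its black tab, lifting that corner first while the opposite corner stays down and the tray stays on the bed. Finish still holding the cover by its tab, roughly level and still, centred about a hand's breadth above the white light panel; do not disturb the other things on the table.

Things in the scene. Friction and masses are not known exactly. Their poses are not given: they have to be found in the camera images.
- clip_grip (a point): Red spring clip like an 85 mm tall clothes peg, upright, jaws down on the rack's yellow fin. Point midway between its two handles, where they are pinched; handles reach 20 mm below to 22 mm above it. x: across jaws, the squeezing direction; y: along the fin (clip 28 mm wide); z up. Handles splay to 46 mm over their tops; fully squeezed they are parallel, 26 mm over all. Works either way round.
- clip_pads (a point): Middle of the clip's jaw mouth, 59 mm below clip_grip; pads 14 mm high, their bottoms 7 mm below this point. Squeezed fully, the jaws gape about 21 mm. This frame and clip_grip's belong to one half of the clip, which tips 0.22 rad about the pivot (26 mm below clip_grip) when squeezed; the mouth stays midway between the fingers.
- jaw (a joint): Opening angle of the clip, rad: 0 = closed on 7 mm (rack fin, or fence and lip together), 0.44 = fully squeezed, -0.1 = shut on nothing. A spring shuts it: full squeeze takes about 15 N at clip_grip, the jaws grip with about 9 N.
- rack: Fixed grey base 100 x 110 x 15 mm with a yellow upright fin 7 mm thick along its y, 60 mm long, top 47 mm above the table; the clip starts on it with its pads' bottoms 16 mm below the fin's top. Origin: centre of the underside.
- fence_top (a point): Middle of the top edge of the yellow fence and the tray's black lip, face to face (3.5 mm each, 7 mm together), both along this frame's y, 90 mm long, 32 mm above the bed plate (28 mm clear depth on either side). x points to the tray; the cover begins 34 mm away in +x. The clip belongs here; seated as on the rack, its grip point is 50 mm above this point.
- bed: Fixed aluminium marking bed, 215 x 190 x 12 mm plate; origin on the table under the tray's centre; its yellow fence is 106 mm from the origin towards -x, its middle 10 mm towards -y. Low stops (10 mm) keep the tray from sliding and a ledge holds its toe down on the +x side.
- tray_mid (a point): Centre, 15 mm above the underside, of the black tray 120 (x) x 140 (y) x 30 mm, 0.35 kg, loose on the bed, holding metal blanks; a thin foot runs to the upturned lip. Sprung ball catches at the tab's corner and the two corners next to it hold the cover, each giving way at 2 to 4 N upward: unclipped, the tray may tip up too. The corner opposite the tab has none.
- cover_tab (a point): Grasp point of the black upright tab at the green cover's (-x,+y) corner, 24 mm above the cover's top. Tab 8 mm thick, 36 tall, 26 long along the diagonal; its thickness direction is turned 0.703 rad anticlockwise (from above) from this frame's x. Axes as the cover's, z up. In this frame cover_mid is at (48, -58, -25.5) mm, cover_far at (117.5, -137.5, -43) mm.
- cover_mid (a point): Centre of the green cover's top plate, 139 (x) x 159 (y) mm, 17.5 mm above the lower rim of its skirt, 0.1 kg. At the start it lies nested on the tray, 43.5 mm above the table. Lifting the tab about 45 mm, so turning the cover 0.25 rad about the opposite corner, frees all catches; its skirt can still rub on the tray, so start the lift slowly.
- cover_far (a point): The cover's bottom corner diagonally opposite the tab, about which it is peeled.
- panel_top (a point): Centre of the top of the fixed white light panel, 130 x 130 mm, 12 mm above the table.
- mug_rim (a point): Centre of the mouth of a white mug, 72 mm wide, 85 mm tall: leave alone.
- lens_cap: Black ring, 60 mm across, 12 mm high, origin at its underside: leave alone.
- driver: Red-handled screwdriver 150 mm long lying on the table: leave alone.
- tag_plate: Aluminium plate 85 x 50 x 6 mm: leave alone.
Things that resemble listed ones, but are neither listed nor needed, are in the scene too. Of the things like the part that bears cover_tab, leave any that is blue; of the rest the larger one is meant.

How it is judged:
By the outcome, as a careful person would: the job done as asked, in the order asked, and still so for the second after the job is handed in, while the arm keeps its last pose, push and grip.
It also fails if it takes over 58 s, if anything falls off the work surface, if the arm or the gripper's body presses on something with over 40 N, if the wrist force passes 120 N, or if a joint passes its speed limit or range.

ROBOT

A 6-joint arm with a two-finger parallel gripper is mounted at the origin on the work surface. World frame = base frame: x ahead of the robot, y to its left, z up, the work surface at z = 0. Lengths are in m, angles in rad, forces in N, time in s.
With the tool pointing down it reaches from about 0.35 to 0.775 m from the base axis. Payload 7.3 kg.
Tool frame: the origin (TCP) lies between the finger pads; the fingertips stand 25 mm ahead of it and the grasp point (between the pads) lies 6 mm ahead of it; y points along the fingers, z is the direction in which the jaws open and shut, and the axes are right-handed (so a half turn about y gives the same grasp; the last joint's range is limited). The gripper opens to 92 mm and grips with 3 to 60 N. Pads are 19 mm wide; open, the fingers measure 130 mm over their backs; the gripper's body (75 mm by 190 mm) begins 47 mm behind the grasp point.
Start: joints at [-1.278, 0.342, 1.524, -0, 1.275, -0.146], TCP at [0.223, -0.475, 0.252] pointing down, gripper open.
Joint ranges: [-2.53, 2.53], [-0.77, 2.02], [0.04, 2.7], [-1, 4.14], [0.28, 2.66], [-3.11, 3.11]. Speed limits (rad/s): [2.57, 2.57, 3.14, 3.14, 3.14, 3.14].

INTERFACE

Orientations are given as [roll, pitch, yaw] about the fixed x, y, z axes, in that order (R = Rz(yaw) Ry(pitch) Rx(roll)).
In Python, from cell import sensors, read_camera, hand_in gives the robot as it stands. The module is installed in compiled form; this text tells all that it offers.
- The arm moves only by the tool send_rows, never from a script. Its argument "motion" is a list that holds one entry, the list of rows, each a list of 4 numbers: the shift along the tool's x, y, z in m, then the turn about the tool's y in degrees. In form: [[[tx, ty, tz, twist], ...]]. A call has 1 to 8 rows; each row is the pose to reach, as a shift and turn from the pose measured when the call began, along the tool's axes at that moment; what a row does not reach only later rows make up. A row lasts 1/10 s, in which the tool goes at most 50 mm and 8.59 degrees, less where a joint would pass 70% of its speed; a pose out of reach is approached as far as the arm can. A call with a gripper value outside its range is refused whole. "gripper" is the opening, from 0 (shut) to 1 (fully open), set as the call begins (left out, the last holds). The fingers move at their own pace and stop on an object; "grip_force" is the grip in N (left out, the last holds). Time passes only in rows, so rows that repeat a pose let the fingers close. It gives the time, the measured TCP pose, the force and the opening at its end, in the units of the state.
- sensors.observe(): the state, without advancing time (a new reading comes with each control period).
- read_camera(name): name is "scene" or "top" or "wrist"; returns a dict with "frame" (420x560x3 uint8, red, green, blue), "fx", "fy", "cx", "cy" (pixels), "extrinsics" (4x4, takes a point from world to camera coordinates). Camera axes: x right, y up, looking along -z (the intrinsics and any distortion apply to the point x, -y, -z); pixel columns grow to the right and rows downward; lengths in m; the calibration is good to about 2 mm. A picture is of the moment at which its call begins. There is no depth.
- hand_in(): hands the job in, once; it reports no verdict.
The state is a dict: "time": time; "qpos": joint angles; "qvel": joint speeds; "joint_efforts": joint torques, N m; "tool_pos": TCP position; "tool_rot": TCP orientation; "contact_force": force on the tool from outside, world axes, zero at the start; "torque": the same for the moment, N m; "opening": finger opening in m.
Only numpy, scipy, OpenCV 4.12 (cv2) and the standard library are available. Lean on these libraries where they do the work, as an engineer would, in place of code of your own. Each camera call takes 0.05 s, during which the arm holds its last target.

## Working session

There is one attempt and no reset: what is moved stays moved. The work goes in short steps, Python scripts to look and compute and a tool call to move; the robot and the scene stay as the last step left them, time stands still between calls to the robot, and variables do not carry over. Pictures are saved under pics/ and viewed, and the job is handed in when it is done.

Besides the shell and the picture viewer there is one more tool, called after "Request:" by a JSON object that holds its "method" and its "body", one argument or row to a line. send_rows: Moves the arm, as the interface text tells. Its arguments: {"type":"object","properties":{"motion":{"type":"array"},"gripper":{"type":"number"},"grip_force":{"type":"number"}},"required":["motion"]}

```bash
mkdir -p pics; python3 - <<'E'
from cell import sensors, read_camera
import cv2,json,numpy as np
s=sensors.observe();print(s)
for n in ["scene","top","wrist"]:
    c=read_camera(n);cv2.imwrite(f"pics/{n}0.png",c["frame"][:,:,::-1]);print(n,{k:v for k,v in c.items() if k!="frame"})
    np.savez(f"pics/{n}0.npz",**c)
E
```

```text
{'time': 0.0, 'qpos': array([-1.27799845e+00,  3.42705633e-01,  1.52499423e+00,  4.43512704e-07,
        1.27539820e+00, -1.46021408e-01]), 'qvel': array([-0.00050987,  0.00099167,  0.00125297,  0.00136733,  0.00011316,
       -0.00021022]), 'joint_efforts': array([-2.42523247e-04, -4.31247747e+01, -2.44212931e+01,  7.17359106e-02,
        5.59916126e-02, -1.42572967e-04]), 'tool_pos': array([ 0.22296243, -0.47490564,  0.25106176]), 'tool_rot': array([-1.57228565e+00,  2.19460682e-04, -2.70277366e+00]), 'contact_force': array([-0.33227487,  0.34966666,  0.32974131]), 'torque': array([ 0.0055087 ,  0.01180609, -0.00475713]), 'opening': 0.09162110503489052}
scene {'fx': 434.55350638554006, 'fy': 434.55350638554006, 'cx': 285.83489199001497, 'cy': 214.9412751051046, 'extrinsics': array([[-0.37479216,  0.92681732,  0.02324856,  0.18654014],
       [-0.62359432, -0.27057056,  0.73343146,  0.2579727 ],
       [ 0.68604735,  0.26038669,  0.67936574, -1.36380147],
       [ 0.        ,  0.        ,  0.        ,  1.        ]])}
top {'fx': 452.22453602084073, 'fy': 452.22453602084073, 'cx': 282.28880315055, 'cy': 212.39432223160838, 'extrinsics': array([[ 0.0123034 , -0.99989685,  0.00741037,  0.01364708],
       [ 0.99421947,  0.01302337,  0.10657406, -0.52542911],
       [-0.10665958,  0.00605631,  0.99427715, -1.25927156],
       [ 0.        ,  0.        ,  0.        ,  1.        ]])}
wrist {'fx': 308.20219914527837, 'fy': 308.20219914527837, 'cx': 279.00614668671216, 'cy': 207.2892370406851, 'extrinsics': array([[ 0.42482382, -0.9052749 , -0.00144436, -0.52356063],
       [ 0.86532537,  0.40654417, -0.29314474,  0.03643087],
       [ 0.26596377,  0.12328502,  0.95606698, -0.38999617],
       [ 0.        ,  0.        ,  0.        ,  1.        ]])}
```

View pics/scene0.png

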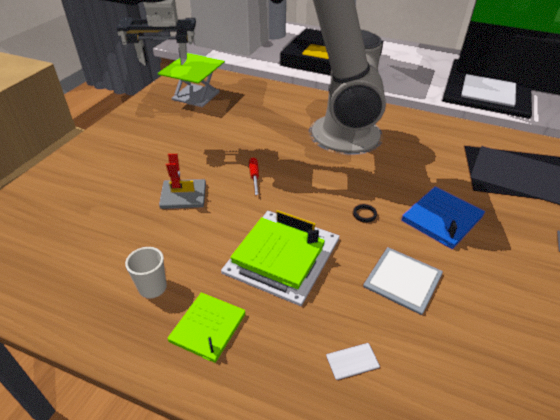

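View pics/top0.png

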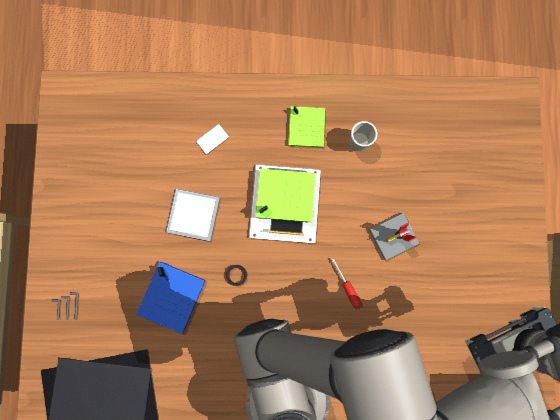

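View pics/wrist0.png

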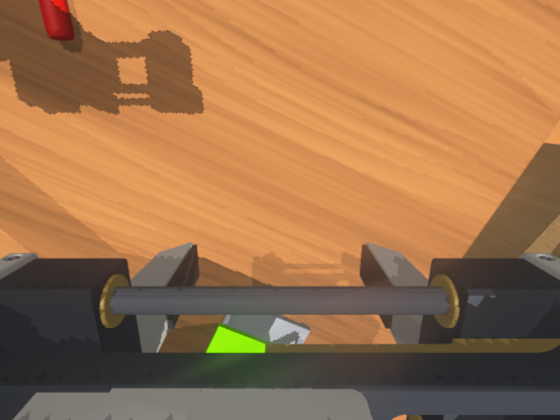

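```bash
cat > h.py <<'E'
import numpy as np,cv2
def load(n): 
    d=np.load(f"pics/{n}.npz"); return {k:d[k] for k in d.files}
def ray(c,u,v):
    E=c["extrinsics"];R=E[:3,:3];o=-R.T@E[:3,3]
    d=R.T@np.array([(u-c["cx"])/c["fx"],-(v-c["cy"])/c["fy"],-1.]);return o,d/np.linalg.norm(d)
def plane(c,u,v,z):
    o,d=ray(c,u,v);return o+d*(z-o[2])/d[2]
def proj(c,p):
    q=c["extrinsics"][:3,:3]@np.array(p)+c["extrinsics"][:3,3]
    return np.array([c["cx"]+c["fx"]*q[0]/-q[2],c["cy"]-c["fy"]*q[1]/-q[2]])
def tri(c1,p1,c2,p2):
    o1,d1=ray(c1,*p1);o2,d2=ray(c2,*p2)
    A=np.stack([d1,-d2],1);t=np.linalg.lstsq(A,o2-o1,rcond=None)[0]
    a,b=o1+d1*t[0],o2+d2*t[1];return (a+b)/2,np.linalg.norm(a-b)
def snap(n,name):
    from cell import read_camera
    c=read_camera(n);np.savez(f"pics/{name}.npz",**c);cv2.imwrite(f"pics/{name}.png",c["frame"][:,:,::-1]);return c
def crop(c,x0,x1,y0,y1,k,name):
    im=c["frame"][y0:y1,x0:x1,::-1];cv2.imwrite(f"pics/{name}.png",cv2.resize(im,None,fx=k,fy=k,interpolation=cv2.INTER_CUBIC))
E
python3 - <<'E'
from h import *
t=load("top0");s=load("scene0")
a=crop(t,240,340,100,250,4,"a1");crop(t,360,430,205,265,8,"a2");crop(s,150,350,140,300,4,"a3");crop(s,110,250,0,120,5,"a4")
print(plane(s,190,68,0),plane(s,190,68,.1))
E
```

```text
[-0.20093297 -0.68210503  0.        ] [-0.01438582 -0.55466163  0.1       ]
```

View pics/a1.png

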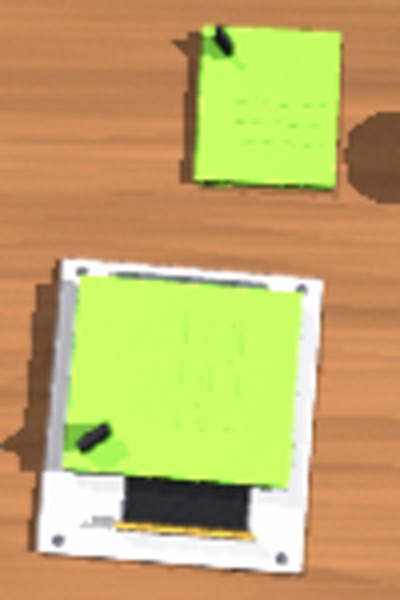

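View pics/a2.png

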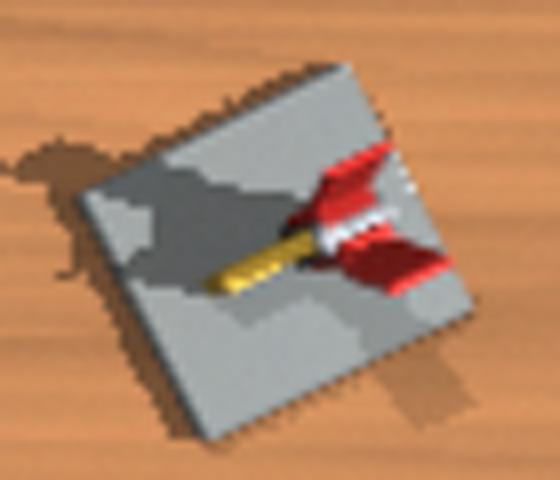

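View pics/a3.png

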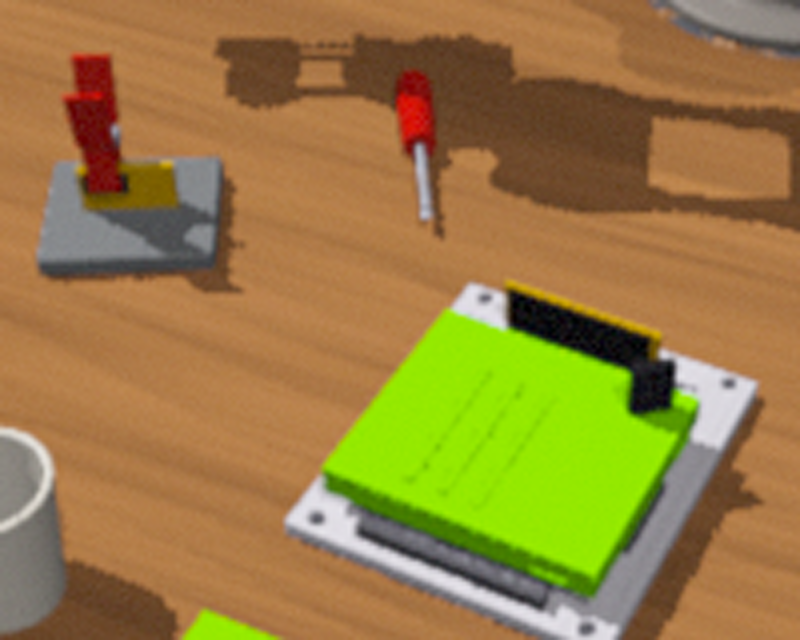

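View pics/a4.png

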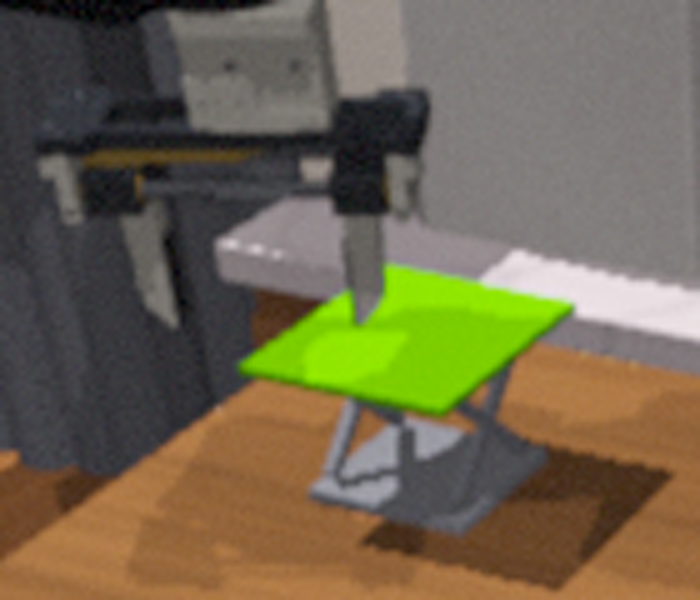

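```bash
cat > m.py <<'E'
from h import *
t=load("top0");s=load("scene0")
def blobs(c,lo,hi,amin=15):
    hsv=cv2.cvtColor(np.ascontiguousarray(c["frame"]),cv2.COLOR_RGB2HSV)
    m=cv2.inRange(hsv,lo,hi);n,l,st,ce=cv2.connectedComponentsWithStats(m)
    out=[]
    for i in range(1,n):
        if st[i,4]>=amin: out.append((st[i,4],st[i,:4],ce[i],(l==i).astype(np.uint8)))
    return sorted(out,key=lambda b:-b[0])
def wr(c,m,z):
    # contour to world plane, min area rect in mm
    k=max(cv2.findContours(m,cv2.RETR_EXTERNAL,cv2.CHAIN_APPROX_NONE)[0],key=len)[:,0]
    p=np.array([plane(c,u,v,z)[:2] for u,v in k])*1000
    (x,y),(w,h),a=cv2.minAreaRect(p.astype(np.float32));return np.round([x,y,w,h,a],1)
if __name__=="__main__":
    for nm,c in (("top",t),("scene",s)):
        print(nm)
        for b in blobs(c,(35,150,120),(50,255,255),100)[:4]: print("green",b[0],b[1],wr(c,b[3],.0435))
        for b in blobs(c,(0,180,80),(6,255,255),15)[:6]+blobs(c,(175,180,80),(180,255,255),15)[:3]: print("red",b[0],b[1],b[2].round(1),wr(c,b[3],.119))
        for b in blobs(c,(18,180,120),(28,255,255),8)[:5]: print("yel",b[0],b[1],b[2].round(1),wr(c,b[3],.044),wr(c,b[3],.047))
    r=[plane(t,360+a/8,205+b/8,.015)*1000 for a,b in ((80,197),(348,65),(475,308),(205,440))];print("rack",np.round(r,1),np.mean(r,0))
    r=[plane(t,240+a/4,100+b/4,.012)*1000 for a,b in ((62,258),(322,280),(302,573),(38,550))];print("bed",np.round(r,1),np.mean(r,0))
    for b in blobs(t,(0,0,190),(180,40,255),200)[:8]: print("white",b[0],b[1],b[2].round(1),wr(t,b[3],.012))
E
python3 m.py
```

```text
top
green 2624 [256 169  59  53] [573.4  13.9 156.2 140.1  86.1]
green 1342 [288 106  37  41] [772.4 -45.7 101.6 117.4  88.1]
red 221 [342 281  19  27] [351.5 294.2] [ 304.3 -161.8   68.6   22.2   28.1]
red 56 [402 234  14   7] [407.6 236.9] [ 453.9 -311.8   33.3   14.3   72.1]
red 42 [398 223  10   9] [402.7 227.9] [ 478.2 -298.3   14.    31.3   27. ]
yel 18 [388 235  11   5] [392.9 236.9] [ 458.2 -289.9    4.9   29.4   21.1] [ 458.1 -289.1    4.9   29.4   21.1]
scene
green 3832 [231 217  93  72] [578.1  13.6 164.3 153.4  85.3]
green 2979 [168 293  77  69] [801.2 -34.4 100.8 117.2  88. ]
green 1069 [158  53  66  30] [-131.  -627.4  172.3  203.6   88.7]
red 258 [166 154  14  34] [173.3 169.2] [ 508.6 -282.5  132.9   27.6   34.8]
red 153 [249 158  10  20] [253.6 167.2] [ 423.7 -115.    75.1   21.1   25.6]
yel 226 [302  46  27  13] [316.1  51.8] [-459.8 -254.   103.5  106.7    5.6] [-452.7 -251.8  103.   106.2    5.6]
yel 106 [180 181  14  11] [187.1 185.5] [ 469.  -280.5   40.7   31.6   32.1] [ 472.1 -278.2   40.6   31.4   32.1]
yel 88 [276 210  40  16] [295.8 217.1] [468.1  10.4 100.
[... 173 characters left out ...]
6978   15.        ]
bed [[666.3 100.   12. ]
 [652.6 -89.6  12. ]
 [439.3 -75.9  12. ]
 [453.4 113.2  12. ]] [552.90230079  11.92913774  12.        ]
white 2873 [371 344  60  76] [401.4 384.5] [  45.4 -317.5  206.9  118.3   18.6]
white 1937 [167 189  52  52] [192.5 214.5] [517.7 278.1 127.1 126.6  79.4]
white 1256 [249 165  72  78] [287.9 217.5] [553.7  12.9 189.2 214.   86. ]
white 702 [270 379  32  33] [285.4 395.3] [16.6  5.1 84.8 68.  17.3]
white 482 [196 124  33  30] [212.  138.5] [742.  228.8  50.4  83.5  38.8]
white 433 [528 377  21  43] [537.3 402.3] [  14.9 -687.8  117.5   37.4   16.8]
white 219 [505 404  28  16] [521.7 414.3] [-1.770e+01 -6.381e+02  3.980e+01  7.490e+01  6.000e-01]
```

```bash
python3 - <<'E'
from m import *
T=lambda a,b:(360+a/8-.5+.5/8,205+b/8-.5+.5/8)
S=lambda a,b:(150+a/4-.4,140+b/4-.4)
print("grip", plane(t,*T(389,217),.119)*1e3, plane(s,*S(87.75,76),.119)*1e3, tri(t,T(389,217),s,S(87.75,76)))
for nm,a,b in (("hi L",(325,172),(65,97)),("hi R",(390,143),(103,93)),("lo",(390,292),(73,57)),("lo",(452,262),(110,57))):
    print(nm,np.round(plane(t,*T(*a),.119)*1e3,1),np.round(plane(s,*S(*b),.119)*1e3,1))
# fin ends
print("fin top L", plane(t,*T(213,287),.047)*1e3, "scene R", plane(s,*S(175,165),.047)*1e3)
# tab
A=lambda a,b:(240+a/4-.4,100+b/4-.4)
print("tab",plane(t,*A(93,437),.0795)*1e3, plane(s,*S(654,372),.0795)*1e3)
print("tab low", plane(t,*A(93,437),.069)*1e3,plane(s,*S(654,386),.069)*1e3)
x=np.array([573.5,13.9]);y=np.deg2rad(-3.8);R=np.array([[np.cos(y),-np.sin(y)],[np.sin(y),np.cos(y)]])
print("tab from mid",x+R@[-48,58],"fence",x+R@[-104,-10],[proj(t,np.r_[(x+R@[-104,-10+k])/1e3,.044]).round(1) for k in(-45,45)],[proj(s,np.r_[(x+R@[-104,-10+k])/1e3,.044]).round(1) for k in(-45,45)])
E
```

```text
grip [ 468.62736448 -311.81830305  119.        ] [ 471.3941289  -308.75942854  119.        ] (array([ 0.4684883 , -0.3119365 ,  0.11635073]), np.float64(0.0013738809935498438))
hi L [ 483.2 -290.9  119. ] [ 494.8 -309.3  119. ]
hi R [ 493.1 -312.6  119. ] [ 482.4 -291.1  119. ]
lo [ 443.9 -311.7  119. ] [ 458.2 -327.7  119. ]
lo [ 454.1 -332.3  119. ] [ 449.2 -307.4  119. ]
fin top L [ 448.27556547 -270.46005003   47.        ] scene R [ 449.32532336 -272.07034262   47.        ]
tab [528.73916982  73.88587269  79.5       ] [534.62751578  75.4415264   79.5       ]
tab low [529.94287128  74.27708856  69.        ] [534.46310889  76.11706148  69.        ]
tab from mid [529.44941575  74.95363238] fence [469.06590829  10.81447096] [array([301.5, 233. ]), array([269.5, 230.5])] [array([277.9, 211.2]), array([313. , 223.3])]
```

Request:
{"method": "send_rows", "body": {
  "motion": [
    [[-0.037,0,-0.006,-8.5],[-0.074,0,-0.012,-17],[-0.111,0,-0.018,-25.5],[-0.148,0,-0.024,-34],[-0.185,0,-0.03,-42.5],[-0.222,0,-0.036,-51],[-0.259,0,-0.041,-59.5],[-0.293,0,-0.045,-68]]
  ]
}}

```text
time: 0.95
tool_pos: [0.4703, -0.3085, 0.2511]
tool_rot: [-1.571, 0.002, -1.509]
contact_force: [0.7, -0.2, -0.3]
opening: 0.0915
```

Request:
{"method": "send_rows", "body": {
  "motion": [
    [[0,0,0,-8.5],[0,0,0,-16],[0,0,0,-22],[0,0,0,-22]]
  ]
}}

```text
time: 1.35
tool_pos: [0.4703, -0.3082, 0.2507]
tool_rot: [-1.571, 0.002, -1.124]
contact_force: [0.5, 0.7, -0.0]
opening: 0.0917
```

```bash
cat >> h.py <<'E'
from scipy.spatial.transform import Rotation
def goal(xyz,zang):
    """print shift in tool axes & twist to TCP target (m) with opening axis at angle deg (mod 180)"""
    from cell import sensors
    o=sensors.observe();R=Rotation.from_euler('xyz',o["tool_rot"]).as_matrix()
    d=np.array(xyz)-o["tool_pos"];a=np.degrees(np.arctan2(R[1,2],R[0,2]))
    tw=-((zang-a+90)%180-90)
    print("t",round(o["time"],2),"pos",o["tool_pos"].round(4),"zang",a.round(2),"ydir",R[:,1].round(3),"F",o["contact_force"].round(1),"op",round(o["opening"],4))
    print("shift",(R.T@d).round(4),"twist",round(tw,2),"q",o["qpos"].round(2))
E
python3 - <<'E'
from h import *
goal([.469,-.3105,.103],26.8)
c=snap("wrist","w1");t1=snap("top","t1")
print(proj(c,[.469,-.3105,.119]))
E
```

```text
t 1.35 pos [ 0.4703 -0.3082  0.2507] zang 25.58 ydir [-0.001  0.002 -1.   ] F [ 0.5  0.7 -0. ] op 0.0917
shift [ 0.0018  0.1477 -0.0021] twist -1.22 q [-0.72  0.41  1.42  0.    1.31 -1.16]
[276.72713759 208.66795588]
```

View pics/w1.png

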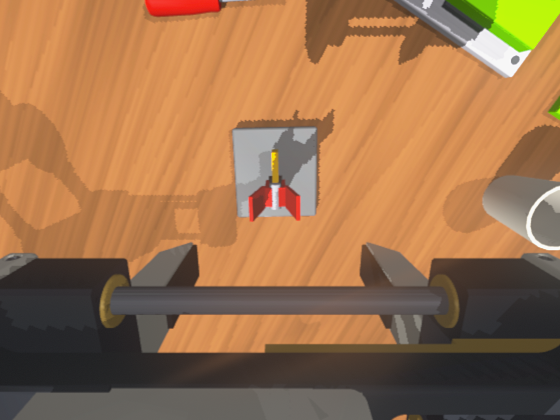

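```bash
python3 - <<'E'
from h import *
c=load("w1");crop(c,220,330,110,230,5,"w1c")
E
```

```text
(no output)
```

View pics/w1c.png

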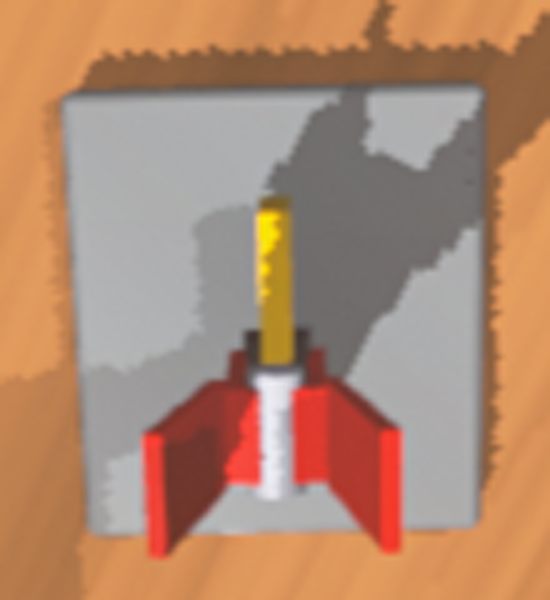

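```bash
python3 - <<'E'
from h import *
c=load("w1");f=lambda a,b:(220+a/5-.4,110+b/5-.4)
p=plane(c,*f(274,492),.119);print(p)
a=plane(c,*f(272,430),.119);b=plane(c,*f(275,552),.119);print(np.degrees(np.arctan2(*(a-b)[:2])), np.linalg.norm(a-b))
a=plane(c,*f(274,205),.047);print("fin end",a)
L=plane(c,*f(147,495),.119);Rr=plane(c,*f(400,490),.119);print(np.linalg.norm(L-Rr),np.degrees(np.arctan2(*(Rr-L)[1::-1])))
goal([p[0],p[1],.103],26.8)
E
```

```text
[ 0.46685399 -0.31083435  0.119     ]
-26.674929715080495 0.02282437834433473
fin end [ 0.44767024 -0.27276636  0.047     ]
0.04527428452109977 26.771673098625346
t 1.45 pos [ 0.4702 -0.3084  0.2509] zang 25.35 ydir [-0.001  0.002 -1.   ] F [ 0.2  0.1 -0.1] op 0.092
shift [ 0.001   0.1479 -0.0041] twist -1.45 q [-0.72  0.41  1.42  0.    1.31 -1.16]
```

Request:
{"method": "send_rows", "body": {
  "motion": [
    [[0.001,0.03,-0.0035,-1.4],[0.001,0.07,-0.0035,-1.4],[0.001,0.11,-0.0035,-1.4],[0.001,0.135,-0.0035,-1.4],[0.001,0.148,-0.0035,-1.4],[0.001,0.148,-0.0035,-1.4]]
  ]
}}

```text
time: 2.05
tool_pos: [0.4667, -0.3101, 0.1014]
tool_rot: [-1.572, 0.005, -1.106]
contact_force: [0.3, 0.9, 0.9]
opening: 0.092
```

Request:
{"method": "send_rows", "body": {
  "motion": [
    [[0,0,0,0],[0,0,0,0],[0,0,0,0],[0,0,0,0],[0,0,0,0]]
  ],
  "gripper": 0.0,
  "grip_force": 30
}}

```text
time: 2.55
tool_pos: [0.4668, -0.3103, 0.102]
tool_rot: [-1.572, 0.004, -1.106]
contact_force: [0.1, -0.5, -0.3]
opening: 0.0564
```

```bash
python3 - <<'E'
from h import *
goal([.4677,-.3109,.103],26.8)
c=snap("wrist","w2");t1=snap("scene","s2");crop(t1,120,240,110,230,5,"s2c")
E
```

```text
t 2.55 pos [ 0.4668 -0.3103  0.102 ] zang 26.66 ydir [-0.003  0.003 -1.   ] F [ 0.1 -0.5 -0.3] op 0.0564
shift [ 0.0009 -0.001   0.0005] twist -0.14 q [-0.72  0.57  1.61  0.    0.97 -1.19]
```

View pics/s2c.png

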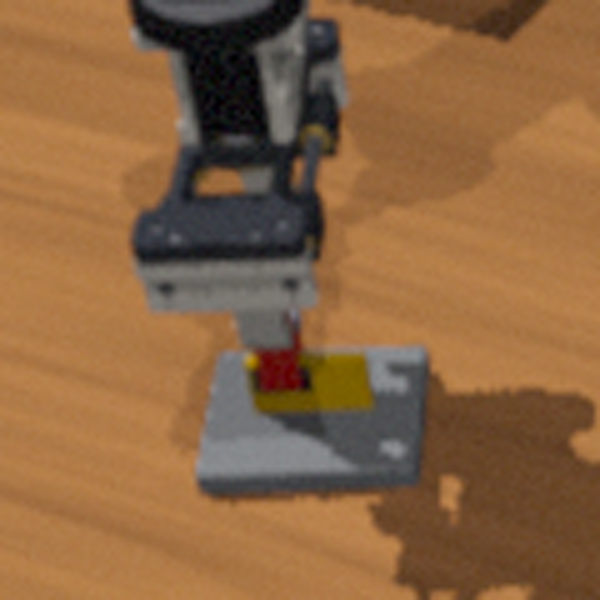

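View pics/w2.png

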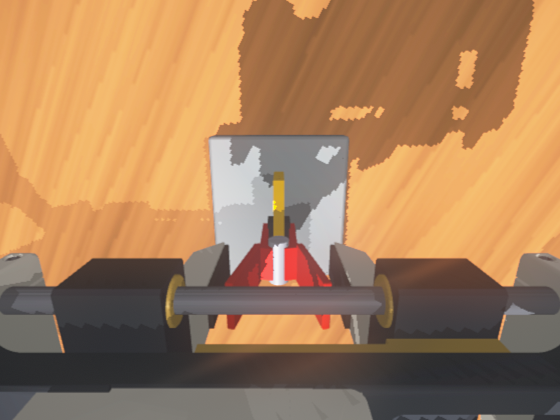

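Request:
{"method": "send_rows", "body": {
  "motion": [
    [[0,0,0,0],[0,0,0,0],[0,0,0,0],[0,0,0,0],[0,0,0,0],[0,0,0,0],[0,0,0,0]]
  ]
}}

```text
time: 3.35
tool_pos: [0.4667, -0.3102, 0.1017]
tool_rot: [-1.572, 0.005, -1.106]
contact_force: [-0.6, -0.3, -0.3]
opening: 0.0257
```

```bash
python3 - <<'E'
from h import *
goal([.4677,-.3109,.103],26.8)
c=snap("wrist","w3")
E
```

```text
t 3.35 pos [ 0.4667 -0.3102  0.1017] zang 26.66 ydir [-0.003  0.004 -1.   ] F [-0.6 -0.3 -0.3] op 0.0257
shift [ 0.0011 -0.0013  0.0005] twist -0.14 q [-0.72  0.57  1.61  0.    0.97 -1.19]
```

View pics/w3.png

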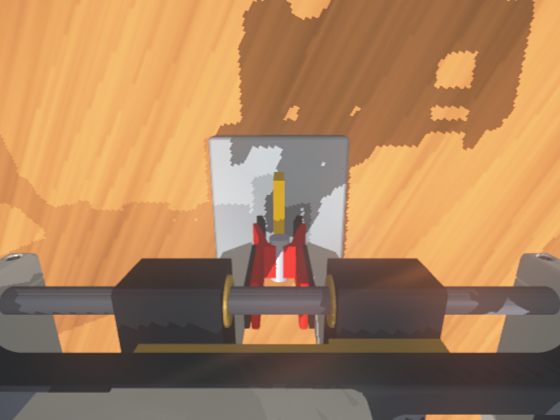

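Request:
{"method": "send_rows", "body": {
  "motion": [
    [[0,-0.008,0,0],[0,-0.02,0,0],[0,-0.04,0,0],[0,-0.065,0,0],[0,-0.085,0,0],[0,-0.09,0,0],[0,-0.09,0,0]]
  ]
}}

```text
time: 4.1
tool_pos: [0.4673, -0.3107, 0.1929]
tool_rot: [-1.571, 0.002, -1.106]
contact_force: [-0.4, 0.4, -0.4]
opening: 0.0253
```

```bash
python3 - <<'E'
from h import *
goal([.469,.0108,.190],-3.8)
c=snap("wrist","w4");s=snap("scene","s4");crop(s,120,240,60,200,4,"s4c")
E
```

```text
t 4.1 pos [ 0.4673 -0.3107  0.1929] zang 26.66 ydir [-0.001  0.002 -1.   ] F [-0.4  0.4 -0.4] op 0.0253
shift [-0.2866  0.0036  0.1458] twist 30.46 q [-0.72  0.46  1.51  0.    1.17 -1.19]
```

View pics/s4c.png

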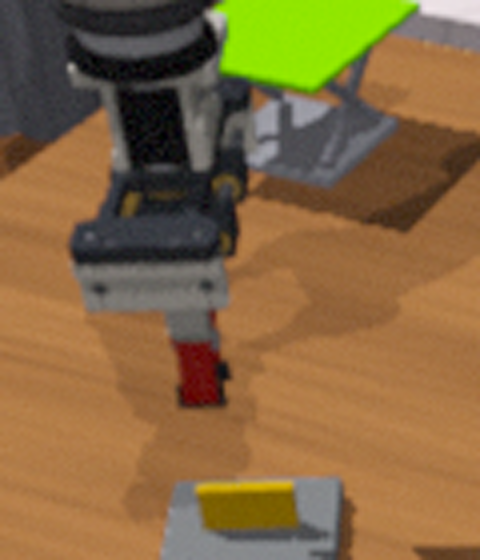

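View pics/w4.png

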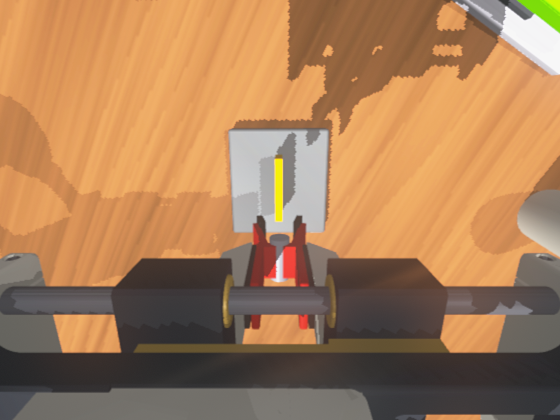

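Request:
{"method": "send_rows", "body": {
  "motion": [
    [[-0.02,0,0.01,4],[-0.06,0,0.031,8],[-0.105,0,0.053,13],[-0.15,0,0.076,18],[-0.195,0,0.099,22],[-0.24,0,0.122,26],[-0.27,0,0.137,29],[-0.286,0,0.146,30.5]]
  ]
}}

```text
time: 5.0
tool_pos: [0.4676, 0.0139, 0.1914]
tool_rot: [-1.578, 0.005, -1.637]
contact_force: [-0.1, -0.5, -0.5]
opening: 0.0257
```

Request:
{"method": "send_rows", "body": {
  "motion": [
    [[0,0,0,0],[0,0,0,0]]
  ]
}}

```text
time: 5.2
tool_pos: [0.467, 0.0141, 0.1905]
tool_rot: [-1.58, 0.005, -1.635]
contact_force: [0.6, -0.6, -0.4]
opening: 0.0256
```

```bash
python3 - <<'E'
from h import *
goal([.469,.0108,.190],-3.8)
c=snap("wrist","w5");s=snap("scene","s5");t=snap("top","t5")
print([proj(c,[x,y,.044]).round(1) for x,y in ((.469,.0108),(.466,-.034),(.472,.0557))])
E
```

```text
t 5.2 pos [0.467  0.0141 0.1905] zang -3.69 ydir [-0.009  0.005 -1.   ] F [ 0.6 -0.6 -0.4] op 0.0256
shift [0.0031 0.0005 0.0022] twist 0.11 q [-0.14  0.31  1.76  0.    1.08 -0.07]
[array([283.1, 205.9]), array([282.8, 249.6]), array([283.4, 158. ])]
```

View pics/w5.png

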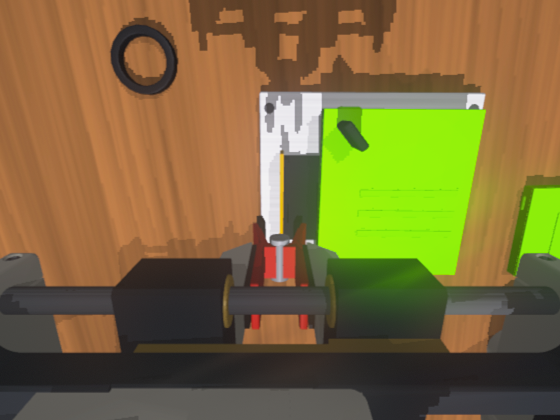

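View pics/s5.png

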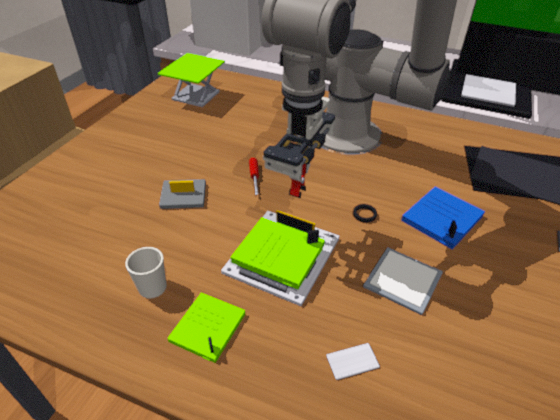

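```bash
python3 - <<'E'
from h import *
c=load("w5");crop(c,230,390,90,290,4,"w5c")
E
```

```text
(no output)
```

View pics/w5c.png

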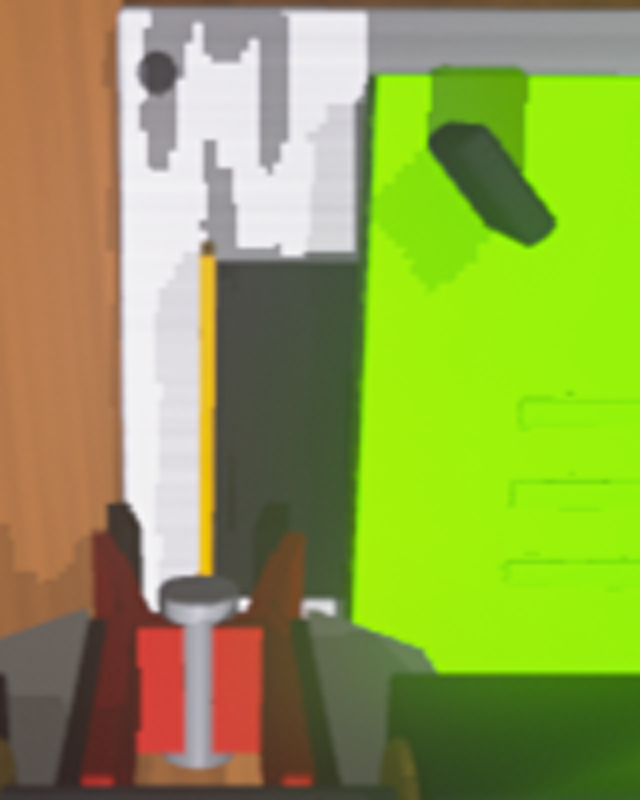

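```bash
python3 - <<'E'
from h import *
c=load("w5");f=lambda a,b:(230+a/4-.4,90+b/4-.4)
print("interface",plane(c,*f(215,252),.044),plane(c,*f(214,400),.044),plane(c,*f(213,570),.044))
print("tab top",plane(c,*f(500,180),.0795), "far foot corner",plane(c,*f(350,598),.013),plane(c,*f(222,262),.044))
print("cover corner",plane(c,*f(374,75),.0435))
s=load("scene0");crop(s,265,345,200,260,8,"s0c")
goal([.469,.0108,.1],-3.8)
E
```

```text
interface [0.47220305 0.06053594 0.044     ] [0.46992111 0.02657616 0.044     ] [ 0.4671269 -0.0155434  0.044    ]
tab top [0.52768185 0.0749306  0.0795    ] far foot corner [ 0.50295938 -0.03800338  0.013     ] [0.4736372  0.05821481 0.044     ]
cover corner [0.50863943 0.09602513 0.0435    ]
t 5.35 pos [0.4676 0.0129 0.191 ] zang -3.85 ydir [-0.007  0.005 -1.   ] F [-0.1 -0.7  0.1] op 0.0253
shift [0.0024 0.091  0.0022] twist -0.05 q [-0.14  0.3   1.76  0.    1.08 -0.07]
```

View pics/s0c.png

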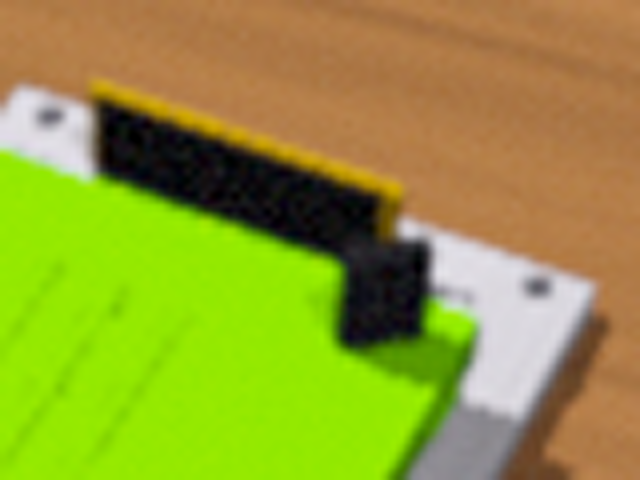

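Request:
{"method": "send_rows", "body": {
  "motion": [
    [[0.0024,0.01,0.002,0],[0.0024,0.025,0.002,0],[0.0024,0.04,0.002,0],[0.0024,0.05,0.002,0],[0.0024,0.055,0.002,0],[0.0024,0.055,0.002,0]]
  ]
}}

```text
time: 5.95
tool_pos: [0.4687, 0.0103, 0.1353]
tool_rot: [-1.58, 0.005, -1.639]
contact_force: [0.1, 0.2, -0.2]
opening: 0.0256
```

```bash
python3 - <<'E'
from h import *
goal([.469,.0108,.099],-3.8)
s=snap("scene","s6");crop(s,240,360,150,270,5,"s6c");c=snap("wrist","w6")
E
```

```text
t 5.95 pos [0.4687 0.0103 0.1353] zang -3.88 ydir [-0.009  0.005 -1.   ] F [ 0.1  0.2 -0.2] op 0.0256
shift [-0.0004  0.0363  0.0006] twist -0.08 q [-0.14  0.38  1.83  0.01  0.94 -0.08]
```

View pics/s6c.png

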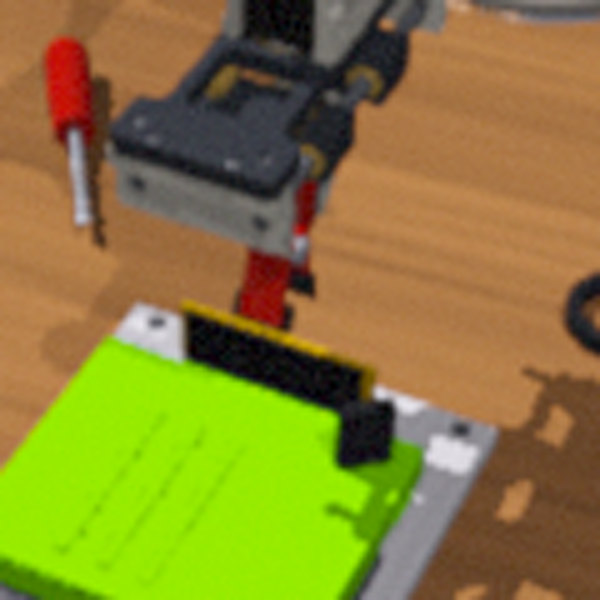

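View pics/w6.png

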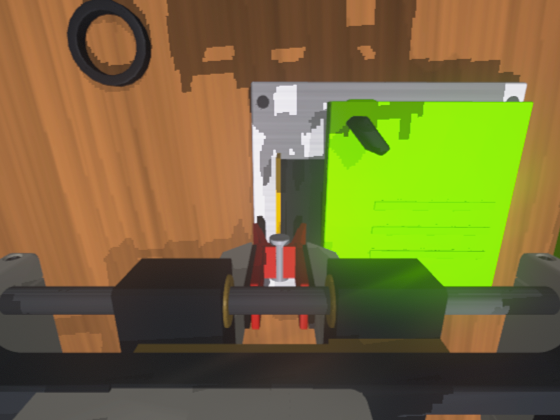

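Request:
{"method": "send_rows", "body": {
  "motion": [
    [[0,0.01,0.0005,0],[0,0.02,0.0005,0],[0,0.028,0.0005,0],[0,0.034,0.0005,0],[0,0.036,0.0005,0],[0,0.036,0.0005,0]]
  ]
}}

```text
time: 6.65
tool_pos: [0.4694, 0.0106, 0.0999]
tool_rot: [-1.579, 0.005, -1.638]
contact_force: [0.3, 0.4, -1.0]
opening: 0.0253
```

```bash
python3 - <<'E'
from h import *
goal([.469,.0108,.099],-3.8)
s=snap("scene","s7");crop(s,240,360,150,270,5,"s7c")
E
```

```text
t 6.65 pos [0.4694 0.0106 0.0999] zang -3.86 ydir [-0.008  0.005 -1.   ] F [ 0.3  0.4 -1. ] op 0.0253
shift [-0.0002  0.0009 -0.0004] twist -0.06 q [-0.14  0.44  1.87  0.01  0.85 -0.08]
```

View pics/s7c.png

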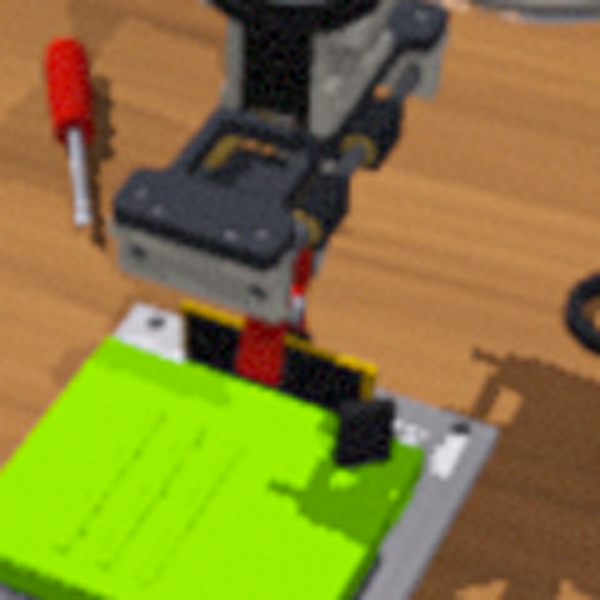

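Request:
{"method": "send_rows", "body": {
  "motion": [
    [[0,0.001,0,0],[0,0.001,0,0],[0,0.001,0,0],[0,0.001,0,0],[0,0.001,0,0],[0,0.001,0,0],[0,0.001,0,0]]
  ],
  "gripper": 0.75
}}

```text
time: 7.4
tool_pos: [0.4697, 0.0106, 0.0993]
tool_rot: [-1.578, 0.005, -1.638]
contact_force: [0.0, -0.6, 0.1]
opening: 0.0688
```

```bash
python3 - <<'E'
from h import *
goal([.469,.0108,.2],-3.8)
s=snap("wrist","w8");s=snap("scene","s8");crop(s,240,360,150,270,5,"s8c")
E
```

```text
t 7.4 pos [0.4697 0.0106 0.0993] zang -3.86 ydir [-0.007  0.005 -1.   ] F [ 0.  -0.6  0.1] op 0.0688
shift [-0.0006 -0.1007 -0.0014] twist -0.06 q [-0.14  0.44  1.87  0.01  0.84 -0.08]
```

View pics/w8.png

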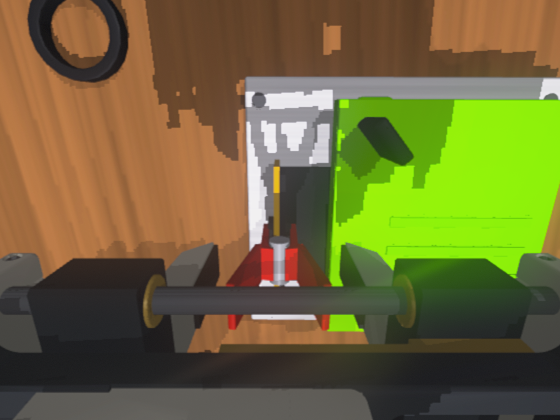

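View pics/s8c.png

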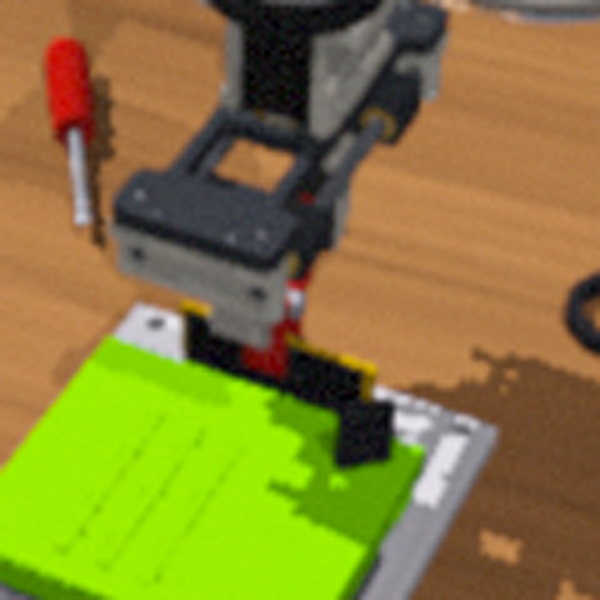

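Request:
{"method": "send_rows", "body": {
  "motion": [
    [[0,-0.02,0,0],[0,-0.05,0,0],[0,-0.085,0,0],[-0.02,-0.1,0.02,-8],[-0.04,-0.1,0.04,-16],[-0.055,-0.1,0.055,-24],[-0.06,-0.1,0.063,-32],[-0.06,-0.1,0.063,-40]]
  ]
}}

```text
time: 8.3
tool_pos: [0.5381, 0.0665, 0.1988]
tool_rot: [-1.573, 0.008, -0.933]
contact_force: [0.1, -0.3, -0.5]
opening: 0.0692
```

Request:
{"method": "send_rows", "body": {
  "motion": [
    [[0,0,0,-0.5],[0,0,0,-0.5]]
  ]
}}

```text
time: 8.5
tool_pos: [0.538, 0.0666, 0.1987]
tool_rot: [-1.573, 0.008, -0.927]
contact_force: [0.1, 0.2, -0.6]
opening: 0.069
```

```bash
python3 - <<'E'
from h import *
goal([.529,.0745,.081],36.5)
c=snap("wrist","w9");crop(c,180,380,60,260,4,"w9c");print(proj(c,[.529,.0745,.0795]))
s=snap("scene","s9");crop(s,240,360,170,270,6,"s9c")
E
```

```text
t 8.5 pos [0.538  0.0666 0.1987] zang 36.87 ydir [-0.007  0.005 -1.   ] F [ 0.1  0.2 -0.6] op 0.069
shift [-0.0108  0.1178 -0.0022] twist 0.37 q [-0.02  0.42  1.55  0.01  1.17 -0.67]
[276.38219194 198.847831  ]
```

View pics/w9c.png

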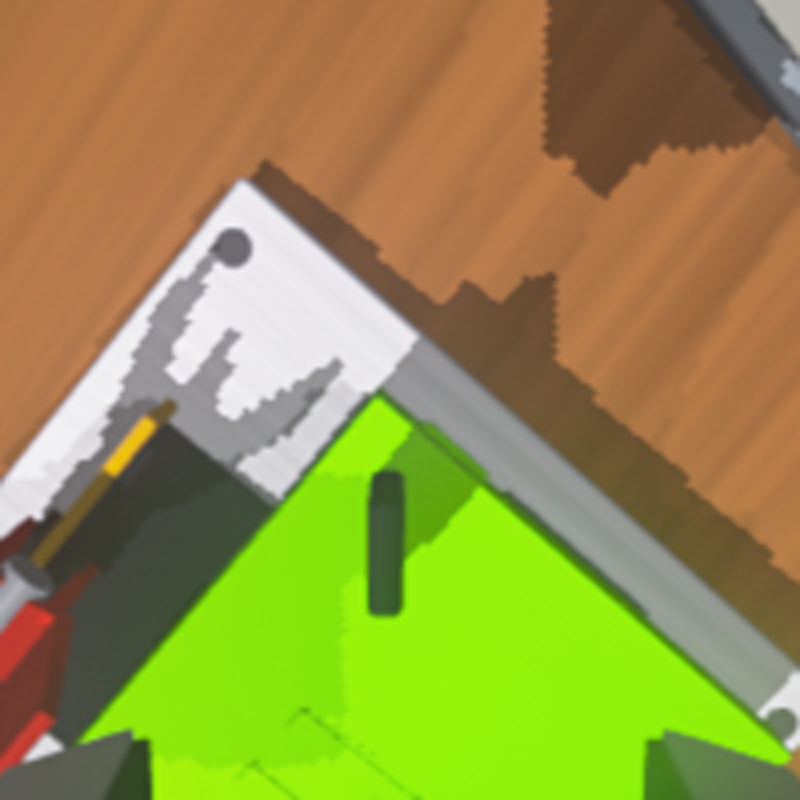

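View pics/s9c.png

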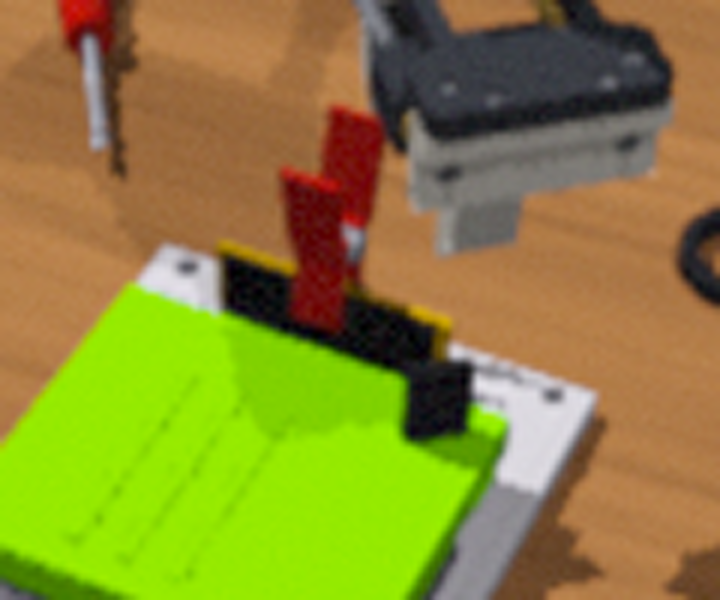

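Request:
{"method": "send_rows", "body": {
  "motion": [
    [[-0.011,0,-0.002,0.2],[-0.011,0.01,-0.002,0.2],[-0.011,0.02,-0.002,0.2],[-0.011,0.03,-0.002,0.2],[-0.011,0.05,-0.002,0.2],[-0.011,0.065,-0.002,0.2],[-0.011,0.07,-0.002,0.2]]
  ],
  "gripper": 0.35,
  "grip_force": 12
}}

```text
time: 9.3
tool_pos: [0.5281, 0.0742, 0.1265]
tool_rot: [-1.576, 0.01, -0.931]
contact_force: [-0.9, 0.6, -0.8]
opening: 0.032
```

```bash
python3 - <<'E'
from h import *
goal([.529,.0745,.083],36.6)
c=snap("wrist","w10");s=snap("scene","s10");crop(s,240,380,150,270,5,"s10c")
E
```

```text
t 9.3 pos [0.5281 0.0742 0.1265] zang 36.65 ydir [-0.01   0.005 -1.   ] F [-0.9  0.6 -0.8] op 0.032
shift [0.0008 0.0435 0.0011] twist 0.05 q [-0.01  0.49  1.66  0.01  0.99 -0.65]
```

View pics/w10.png

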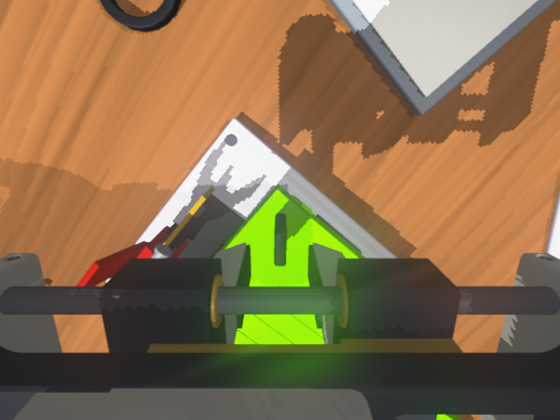

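View pics/s10c.png

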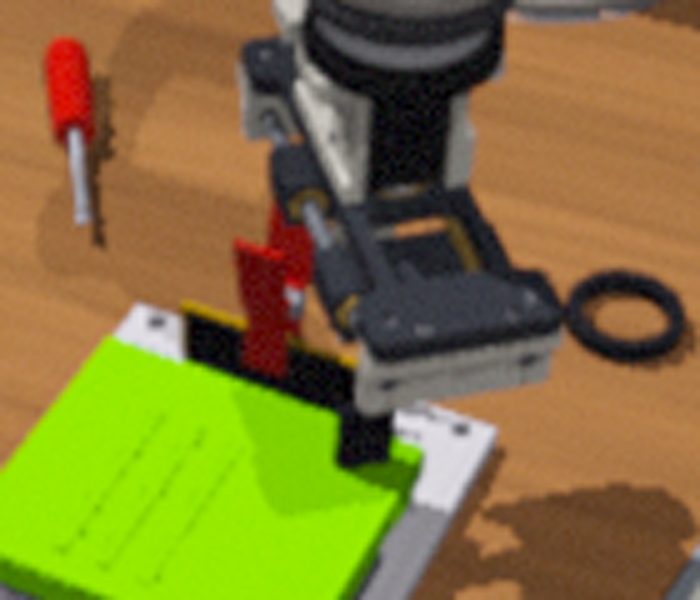

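Request:
{"method": "send_rows", "body": {
  "motion": [
    [[0.001,0.01,0.0005,0],[0.001,0.02,0.0005,0],[0.001,0.03,0.0005,0],[0.001,0.038,0.0005,0],[0.001,0.0425,0.0005,0],[0.001,0.0425,0.0005,0]]
  ]
}}

```text
time: 10.0
tool_pos: [0.529, 0.074, 0.0845]
tool_rot: [-1.576, 0.01, -0.931]
contact_force: [-0.2, 0.3, 0.6]
opening: 0.0319
```

```bash
python3 - <<'E'
from h import *
goal([.529,.0745,.083],36.6)
c=snap("wrist","w11");s=snap("scene","s11");crop(s,240,380,150,270,5,"s11c")
E
```

```text
t 10.0 pos [0.529  0.074  0.0845] zang 36.66 ydir [-0.01   0.005 -1.   ] F [-0.2  0.3  0.6] op 0.0319
shift [-0.0004  0.0015  0.0003] twist 0.06 q [-0.01  0.55  1.7   0.01  0.9  -0.65]
```

View pics/w11.png

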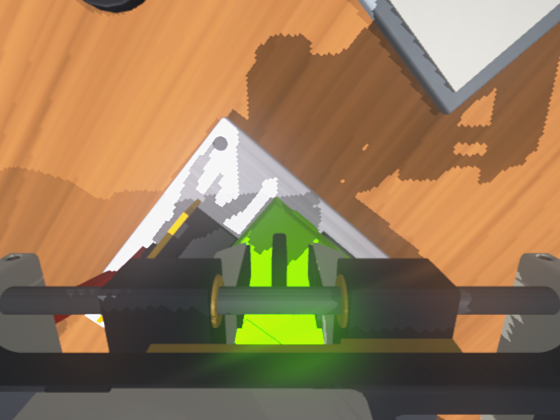

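View pics/s11c.png

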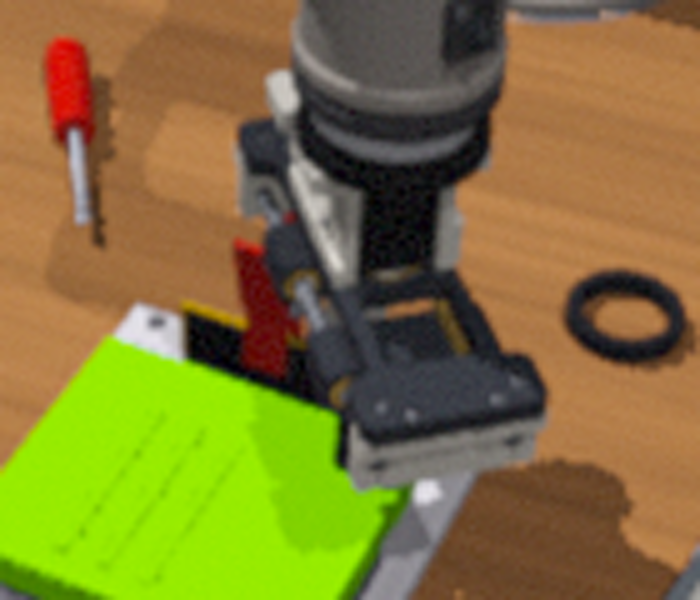

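Request:
{"method": "send_rows", "body": {
  "motion": [
    [[0,0,0,0],[0,0,0,0],[0,0,0,0],[0,0,0,0],[0,0,0,0],[0,0,0,0]]
  ],
  "gripper": 0.0,
  "grip_force": 15
}}

```text
time: 10.7
tool_pos: [0.5296, 0.074, 0.0856]
tool_rot: [-1.574, 0.009, -0.931]
contact_force: [-2.0, -0.5, 3.1]
opening: 0.0081
```

Request:
{"method": "send_rows", "body": {
  "motion": [
    [[0.0003,-0.001,0,0],[0.0006,-0.002,0,0],[0.0009,-0.003,0,0],[0.0012,-0.004,0,0],[0.0016,-0.0055,0,0],[0.002,-0.007,0,0],[0.0028,-0.009,0,0],[0.0028,-0.009,0,0]]
  ]
}}

```text
time: 11.5
tool_pos: [0.5319, 0.0717, 0.0955]
tool_rot: [-1.573, 0.008, -0.931]
contact_force: [-1.5, 1.3, -1.6]
opening: 0.0082
```

```bash
python3 - <<'E'
from h import *
goal([.529,.0745,.083],36.6)
s=snap("scene","s12");crop(s,210,360,170,310,5,"s12c")
E
```

```text
t 11.5 pos [0.5319 0.0717 0.0955] zang 36.64 ydir [-0.007  0.005 -1.   ] F [-1.5  1.3 -1.6] op 0.0082
shift [-0.0038  0.0125 -0.0006] twist 0.04 q [-0.01  0.54  1.69  0.01  0.92 -0.66]
```

View pics/s12c.png

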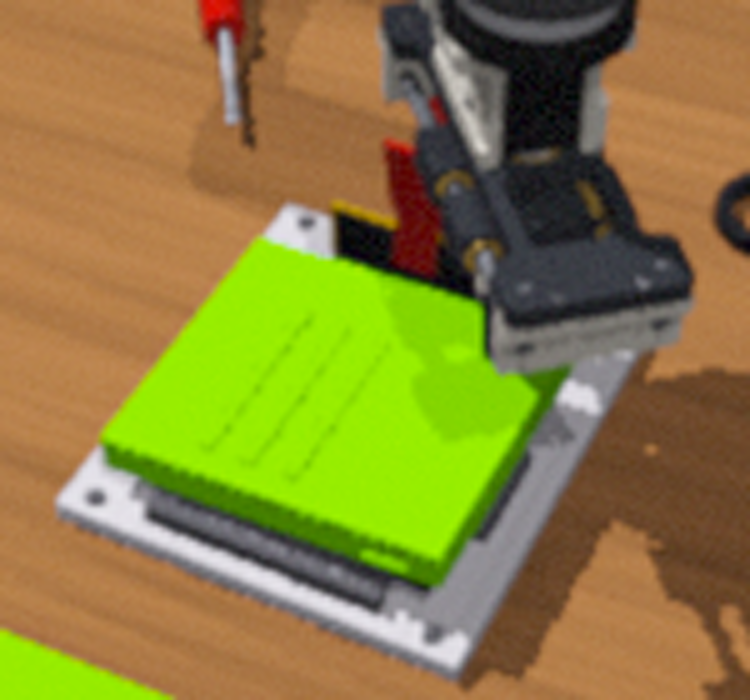

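```bash
python3 - <<'E'
from h import *
a=load("s9");b=load("s12")
A=a["frame"][190:300,215:345,::-1];B=b["frame"][190:300,215:345,::-1]
o=np.hstack([A,B]);cv2.imwrite("pics/cmp.png",cv2.resize(o,None,fx=3,fy=3,interpolation=cv2.INTER_CUBIC))
w=snap("wrist","w12");crop(w,160,400,130,350,3,"w12c")
E
```

```text
(no output)
```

View pics/cmp.png

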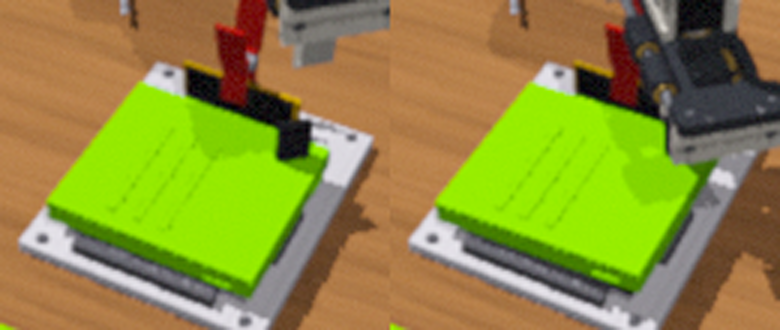

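View pics/w12c.png

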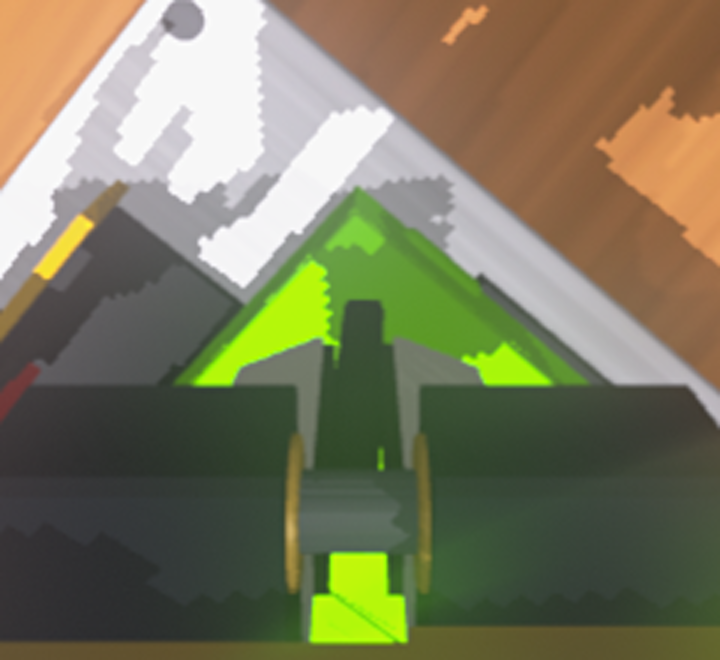

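Request:
{"method": "send_rows", "body": {
  "motion": [
    [[0.0008,-0.0022,0,0],[0.0016,-0.0044,0,0],[0.0024,-0.0066,0,0],[0.0033,-0.0088,0,0],[0.0042,-0.011,0,0],[0.0051,-0.0131,0,0],[0.006,-0.0153,0,0],[0.007,-0.0174,0,0]]
  ]
}}

```text
time: 12.4
tool_pos: [0.5361, 0.0657, 0.1128]
tool_rot: [-1.573, 0.008, -0.931]
contact_force: [-2.2, -1.9, -5.3]
opening: 0.0099
```

```bash
python3 - <<'E'
from h import *
goal([.529,.0745,.083],36.6)
s=snap("scene","s13");crop(s,210,360,170,310,5,"s13c")
E
```

```text
t 12.4 pos [0.5361 0.0657 0.1128] zang 36.65 ydir [-0.007  0.005 -1.   ] F [-2.2 -1.9 -5.3] op 0.0099
shift [-0.011   0.0299 -0.0004] twist 0.05 q [-0.02  0.52  1.66  0.01  0.97 -0.67]
```

View pics/s13c.png

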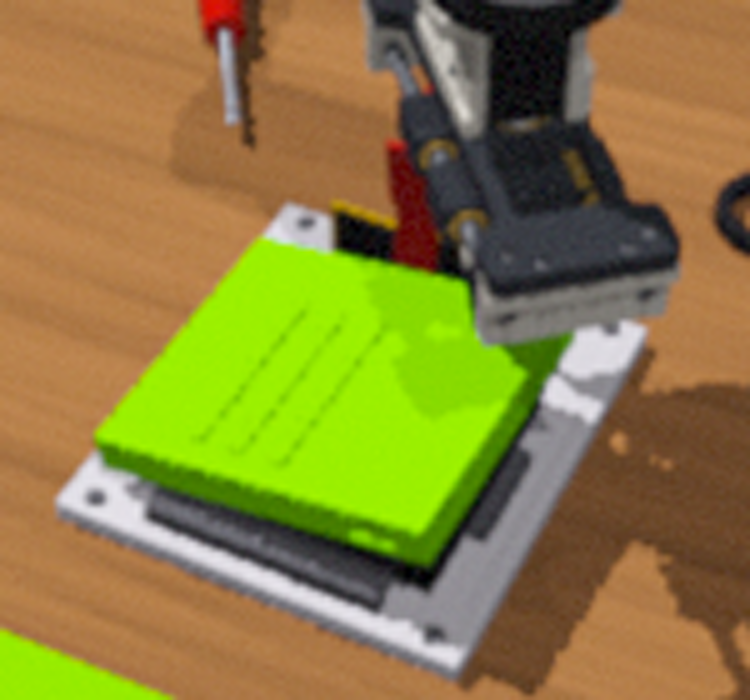

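Request:
{"method": "send_rows", "body": {
  "motion": [
    [[0,0,0,0],[0.001,-0.002,0,0],[0.002,-0.004,0,0],[0.003,-0.006,0,0],[0.0042,-0.0085,0,0],[0.0053,-0.0105,0,0],[0.0064,-0.0125,0,0],[0.0064,-0.0125,0,0]]
  ],
  "grip_force": 25
}}

```text
time: 13.25
tool_pos: [0.54, 0.0596, 0.1254]
tool_rot: [-1.575, 0.007, -0.931]
contact_force: [-3.4, -5.0, -8.3]
opening: 0.0101
```

```bash
python3 - <<'E'
from h import *
goal([.529,.0745,.083],36.6)
s=snap("scene","s14");crop(s,210,360,170,310,5,"s14c");w=snap("wrist","w14")
E
```

```text
t 13.25 pos [0.54   0.0596 0.1254] zang 36.64 ydir [-0.007  0.004 -1.   ] F [-3.4 -5.  -8.3] op 0.0101
shift [-0.0182  0.0426  0.0003] twist 0.04 q [-0.03  0.51  1.64  0.    1.   -0.67]
```

View pics/s14c.png

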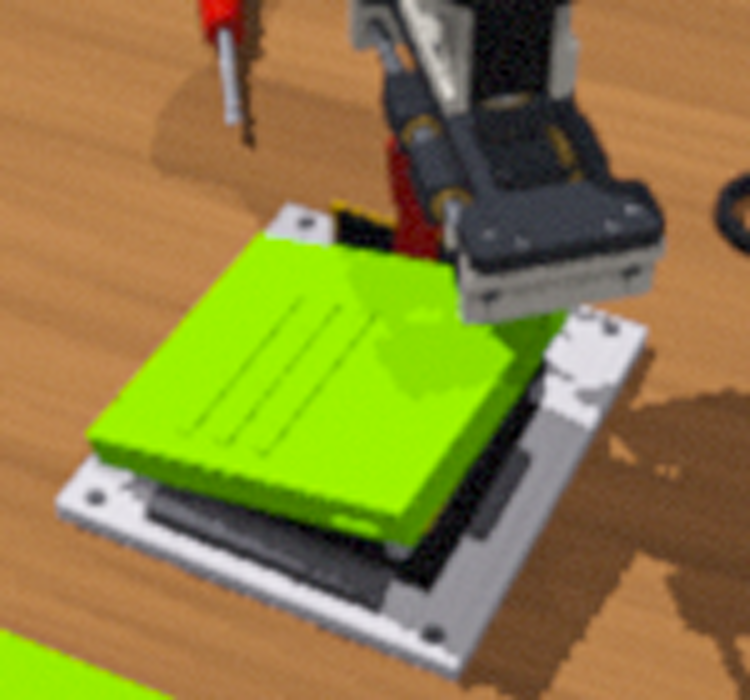

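View pics/w14.png

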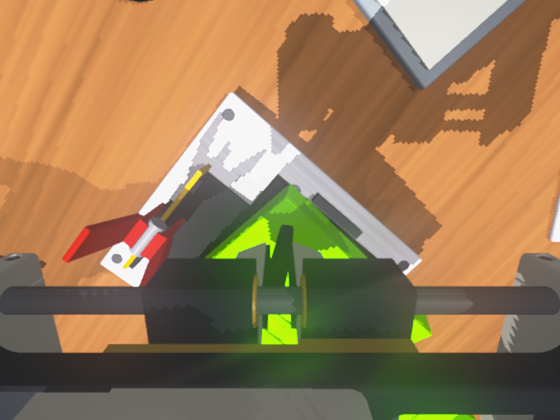

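Request:
{"method": "send_rows", "body": {
  "motion": [
    [[0,0,0,0],[0,0,0,0],[0,0,0,0]]
  ],
  "grip_force": 45
}}

```text
time: 13.65
tool_pos: [0.5398, 0.0596, 0.1252]
tool_rot: [-1.575, 0.008, -0.932]
contact_force: [-3.7, -3.4, -8.8]
opening: 0.0095
```

```bash
python3 - <<'E'
from h import *
goal([.529,.0745,.083],36.6)
s=snap("scene","s15");crop(s,210,360,170,310,5,"s15c")
E
```

```text
t 13.65 pos [0.5398 0.0596 0.1252] zang 36.62 ydir [-0.008  0.004 -1.   ] F [-3.7 -3.4 -8.8] op 0.0095
shift [-0.0181  0.0423  0.0004] twist 0.02 q [-0.03  0.51  1.64  0.    1.   -0.67]
```

View pics/s15c.png

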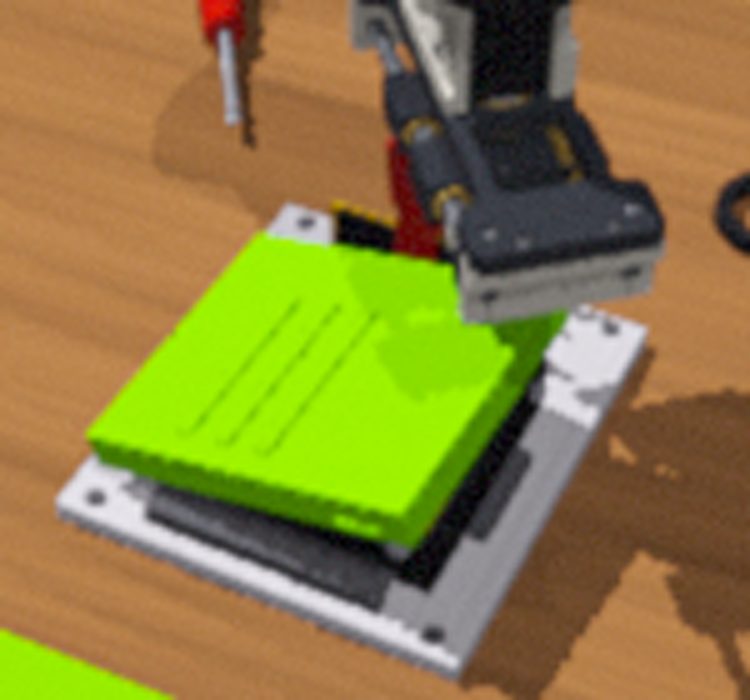

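Request:
{"method": "send_rows", "body": {
  "motion": [
    [[0,0,0,0],[0,0,0,0],[0,0,0.001,0],[0,-0.001,0.002,0],[0.0003,-0.002,0.002,0],[0.0006,-0.003,0.002,0]]
  ],
  "grip_force": 60
}}

```text
time: 14.3
tool_pos: [0.5407, 0.0593, 0.1271]
tool_rot: [-1.579, 0.009, -0.932]
contact_force: [-5.6, -9.5, -15.1]
opening: 0.0091
```

```bash
python3 - <<'E'
from h import *
goal([.529,.0745,.083],36.6)
s=snap("scene","s16");crop(s,210,360,170,310,5,"s16c")
E
```

```text
t 14.3 pos [0.5407 0.0593 0.1271] zang 36.61 ydir [-0.011  0.002 -1.   ] F [ -5.6  -9.5 -15.1] op 0.0091
shift [-0.0188  0.0442  0.0001] twist 0.01 q [-0.03  0.51  1.63  0.    1.01 -0.67]
```

View pics/s16c.png

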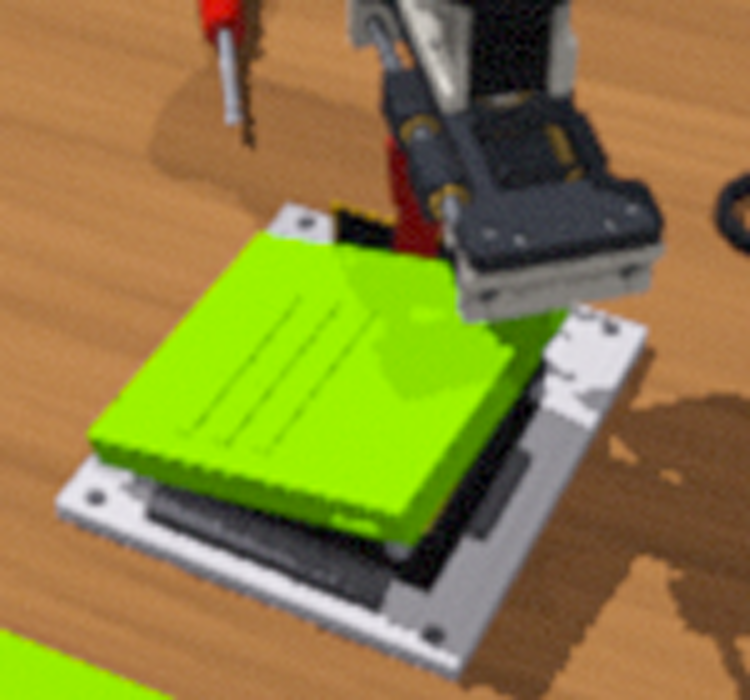

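Request:
{"method": "send_rows", "body": {
  "motion": [
    [[0.001,0,-0.0015,0],[0.002,0,-0.003,0],[0.003,0,-0.0045,0],[0.0035,0,-0.005,0],[0.0035,0,-0.005,0]]
  ],
  "grip_force": 40
}}

```text
time: 14.85
tool_pos: [0.5397, 0.0534, 0.128]
tool_rot: [-1.576, 0.007, -0.932]
contact_force: [-0.5, 0.2, -0.8]
opening: 0.0073
```

```bash
python3 - <<'E'
from h import *
goal([.529,.0745,.083],36.6)
s=snap("scene","s17");crop(s,210,360,170,310,5,"s17c")
E
```

```text
t 14.85 pos [0.5397 0.0534 0.128 ] zang 36.63 ydir [-0.009  0.002 -1.   ] F [-0.5  0.2 -0.8] op 0.0073
shift [-0.023   0.0451  0.0042] twist 0.03 q [-0.04  0.51  1.64  0.    1.01 -0.68]
```

View pics/s17c.png

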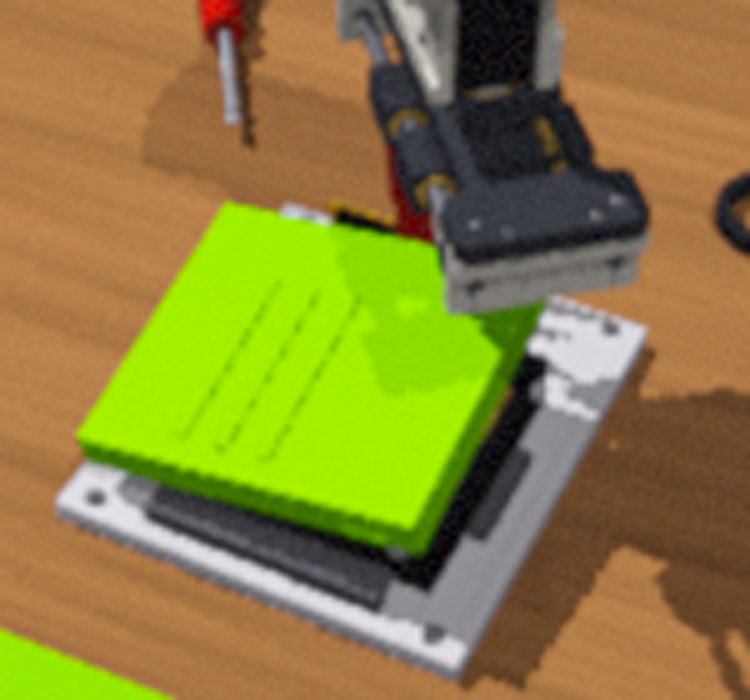

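Request:
{"method": "send_rows", "body": {
  "motion": [
    [[0,-0.003,0,0],[0,-0.006,0,0],[0,-0.01,0,0],[0,-0.015,0,0],[0,-0.025,0,0],[0,-0.04,0,0],[0,-0.055,0,0],[0,-0.06,0,0]]
  ]
}}

```text
time: 15.7
tool_pos: [0.5409, 0.0533, 0.19]
tool_rot: [-1.574, 0.005, -0.932]
contact_force: [0.9, -0.8, -1.3]
opening: 0.0078
```

```bash
python3 - <<'E'
from h import *
goal([.529,.0745,.083],36.6)
s=snap("scene","s18");crop(s,190,370,130,310,4,"s18c");t=snap("top","t18");crop(t,130,350,90,290,3,"t18c")
E
```

```text
t 15.7 pos [0.5409 0.0533 0.19  ] zang 36.63 ydir [-0.006  0.002 -1.   ] F [ 0.9 -0.8 -1.3] op 0.0078
shift [-0.0236  0.1071  0.0034] twist 0.03 q [-0.04  0.43  1.56  0.    1.15 -0.68]
```

View pics/s18c.png

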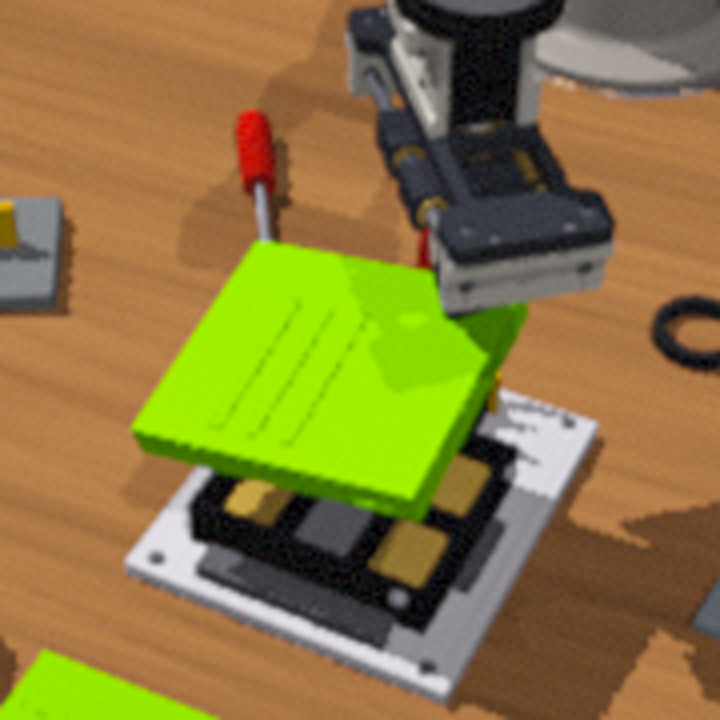

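View pics/t18c.png

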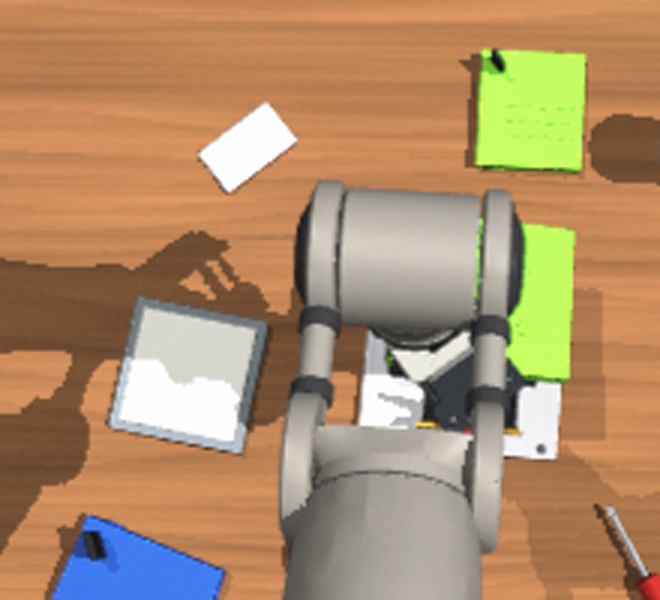

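```bash
python3 - <<'E'
from h import *
s=load("s18");t=load("t18")
G=np.array([.5409,.0533,.184]);x=np.array([.597,-.802,0]);zt=np.array([.802,.597,0])
crop(s,200,330,180,270,6,"s18d")
def pt(a,b,h,th): # along diag a, across b, height h (rel grasp), tilt
    return G+x*(a*np.cos(th)+h*np.sin(th))+zt*b+np.array([0,0,h*np.cos(th)-a*np.sin(th)])
# cover-frame corner coords rel tab (48±69.5,-58±79.5), top -25.5-9
ang=.703
for th in (.15,.2,.25,.3,.35):
    o=[]
    for cx,cy in ((117.5,-137.5),(117.5,21.5),(-21.5,-137.5)):
        a=(cx*np.sin(ang)-cy*np.cos(ang))/1e3; b=(cx*np.cos(ang)+cy*np.sin(ang))/1e3
        o.append(proj(s,pt(a,b,-.0345,th)).round(1)); 
    print(th,o, proj(s,pt(.181,0,-.052,th)).round(1), pt(.181,0,-.052,th).round(3))
for n,u,v in (("blue top",159.3,261.7),):print(plane(t,u,v,.04))
E
```

```text
0.15 [array([219.3, 230.7]), array([291.6, 251.5]), array([252.6, 186.1])] [221.2 236.3] [ 0.643 -0.084  0.106]
0.2 [array([221.3, 233.5]), array([292.8, 252.2]), array([253.7, 187.4])] [223.5 238.9] [ 0.641 -0.081  0.097]
0.25 [array([223.4, 236.1]), array([293.9, 252.9]), array([255. , 188.7])] [226.1 241.3] [ 0.638 -0.077  0.089]
0.3 [array([225.8, 238.6]), array([295.2, 253.6]), array([256.3, 189.8])] [228.7 243.6] [ 0.635 -0.073  0.081]
0.35 [array([228.2, 241. ]), array([296.5, 254.2]), array([257.7, 191. ])] [231.5 245.8] [ 0.632 -0.069  0.073]
[0.38151304 0.36080735 0.04      ]
```

View pics/s18d.png

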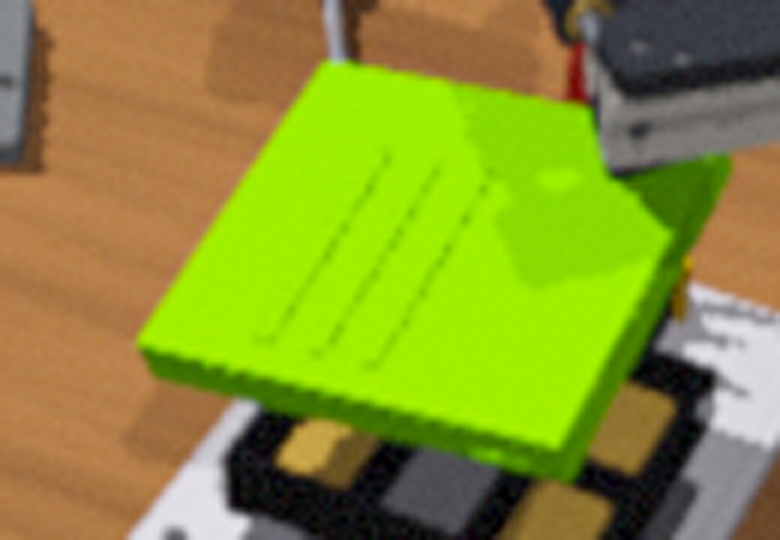

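Request:
{"method": "send_rows", "body": {
  "motion": [
    [[0,-0.02,0,0],[-0.01,-0.035,0.004,0],[-0.035,-0.045,0.014,0],[-0.065,-0.045,0.026,0],[-0.1,-0.045,0.04,0],[-0.135,-0.045,0.054,0],[-0.165,-0.045,0.066,0],[-0.19,-0.045,0.077,0]]
  ]
}}

```text
time: 16.6
tool_pos: [0.4881, 0.2532, 0.2338]
tool_rot: [-1.577, 0.007, -0.931]
contact_force: [0.5, 1.5, -1.6]
opening: 0.0078
```

Request:
{"method": "send_rows", "body": {
  "motion": [
    [[-0.025,0,0.01,0],[-0.055,0,0.022,0],[-0.08,0,0.033,0],[-0.1,0,0.041,0],[-0.107,0,0.043,0],[-0.107,0,0.043,0]]
  ]
}}

```text
time: 17.2
tool_pos: [0.4581, 0.3651, 0.2335]
tool_rot: [-1.578, 0.007, -0.929]
contact_force: [0.5, -0.9, -1.1]
opening: 0.0075
```

```bash
python3 - <<'E'
from h import *
goal([.460,.3633,.118],36.6)
s=snap("scene","s19");t=snap("top","t19")
E
```

```text
t 17.2 pos [0.4581 0.3651 0.2335] zang 36.76 ydir [-0.01   0.001 -1.   ] F [ 0.5 -0.9 -1.1] op 0.0075
shift [0.0033 0.1155 0.0013] twist 0.16 q [ 0.54  0.47  1.37  0.01  1.31 -0.1 ]
```

View pics/s19.png

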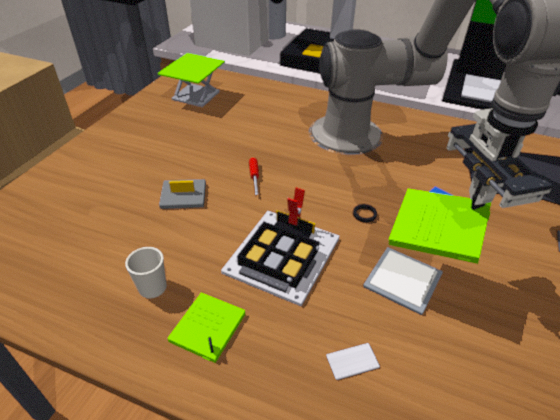

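View pics/t19.png

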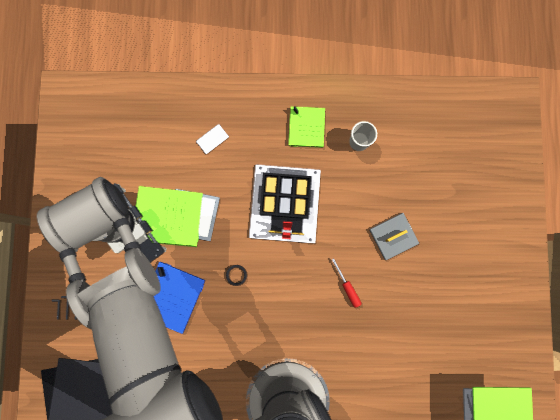

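Request:
{"method": "send_rows", "body": {
  "motion": [
    [[0.003,0.02,0.001,0],[0.003,0.045,0.001,0],[0.003,0.07,0.001,0],[0.003,0.09,0.001,0],[0.003,0.103,0.001,0],[0.003,0.107,0.001,0],[0.003,0.107,0.001,0]]
  ]
}}

```text
time: 18.0
tool_pos: [0.4608, 0.3617, 0.1269]
tool_rot: [-1.578, 0.006, -0.932]
contact_force: [-0.5, -0.4, -1.4]
opening: 0.0075
```

```bash
python3 - <<'E'
from h import *
goal([.460,.3633,.118],36.6)
s=snap("scene","s20");crop(s,350,540,140,320,4,"s20c")
E
```

```text
t 18.0 pos [0.4608 0.3617 0.1269] zang 36.62 ydir [-0.009  0.001 -1.   ] F [-0.5 -0.4 -1.4] op 0.0075
shift [-0.0017  0.0089  0.0004] twist 0.02 q [ 0.53  0.58  1.51  0.01  1.06 -0.11]
```

View pics/s20c.png

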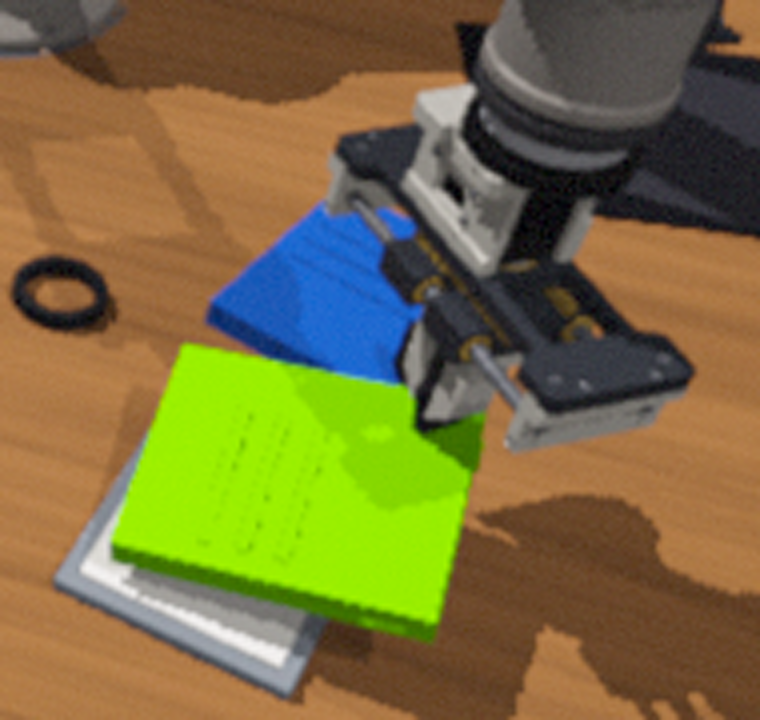

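Request:
{"method": "send_rows", "body": {
  "motion": [
    [[0,0,0,0],[0,0.003,0,0],[0,0.006,0,0],[0,0.009,0,0],[-0.001,0.012,0,0],[-0.002,0.015,0,0],[-0.003,0.0175,0,0],[-0.003,0.0175,0,0]]
  ],
  "grip_force": 10
}}

```text
time: 18.85
tool_pos: [0.4588, 0.3646, 0.1098]
tool_rot: [-1.577, 0.006, -0.931]
contact_force: [-0.3, 1.3, 0.4]
opening: 0.0076
```

```bash
python3 - <<'E'
from h import *
goal([.449,.378,.073],36.6)
s=snap("scene","s21");crop(s,350,540,140,320,4,"s21c")
E
```

```text
t 18.85 pos [0.4588 0.3646 0.1098] zang 36.65 ydir [-0.009  0.001 -1.   ] F [-0.3  1.3  0.4] op 0.0076
shift [-0.0164  0.0369  0.0003] twist 0.05 q [ 0.54  0.6   1.53  0.01  1.02 -0.1 ]
```

View pics/s21c.png

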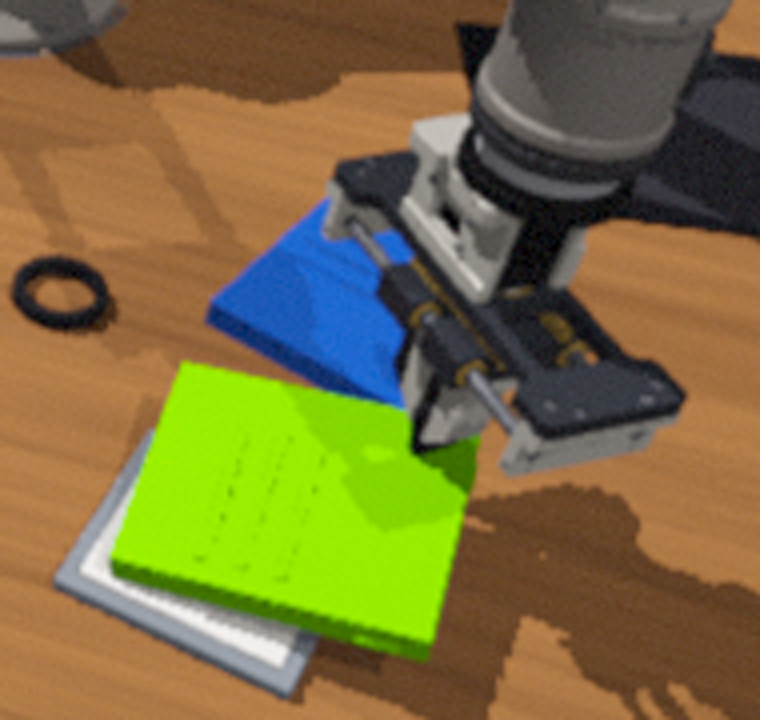

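Request:
{"method": "send_rows", "body": {
  "motion": [
    [[-0.0023,0.004,0,0],[-0.0044,0.008,0,0],[-0.0065,0.012,0,0],[-0.0085,0.016,0,0],[-0.0102,0.02,0,0],[-0.0119,0.024,0,0],[-0.0134,0.028,0,0],[-0.0134,0.028,0,0]]
  ]
}}

```text
time: 19.7
tool_pos: [0.4503, 0.3755, 0.0814]
tool_rot: [-1.578, 0.006, -0.931]
contact_force: [0.3, -0.5, -0.3]
opening: 0.0081
```

```bash
python3 - <<'E'
from h import *
goal([.449,.378,.073],36.6)
s=snap("scene","s22");crop(s,350,540,140,320,4,"s22c")
E
```

```text
t 19.7 pos [0.4503 0.3755 0.0814] zang 36.66 ydir [-0.009  0.001 -1.   ] F [ 0.3 -0.5 -0.3] op 0.0081
shift [-0.0028  0.0084  0.0005] twist 0.06 q [ 0.56  0.63  1.55  0.01  0.96 -0.08]
```

View pics/s22c.png

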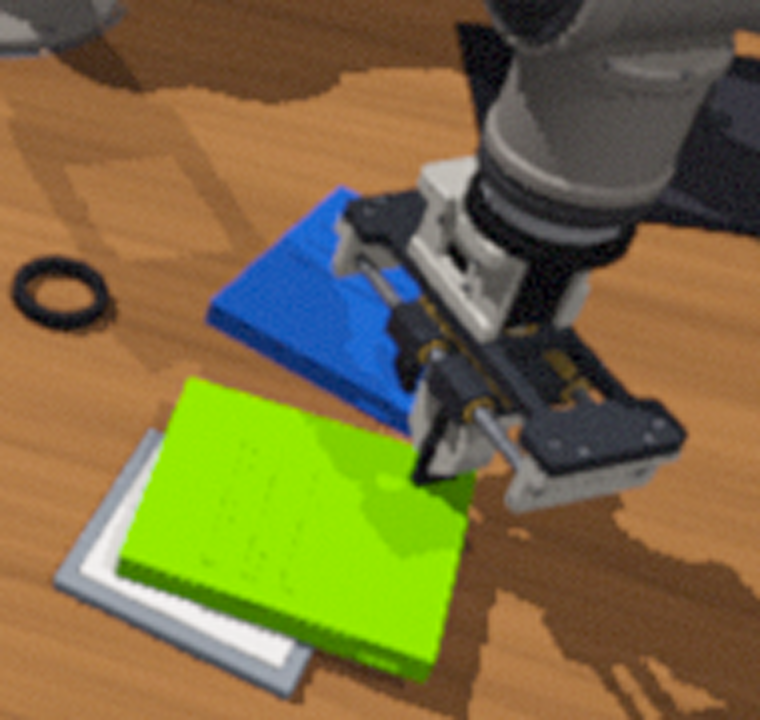

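Request:
{"method": "send_rows", "body": {
  "motion": [
    [[-0.0005,0.002,0,0],[-0.001,0.004,0,0],[-0.0017,0.0055,0,0],[-0.0017,0.0055,0,0]]
  ]
}}

```text
time: 20.15
tool_pos: [0.4494, 0.3768, 0.076]
tool_rot: [-1.577, 0.006, -0.931]
contact_force: [0.6, 0.3, -0.0]
opening: 0.0078
```

Request:
{"method": "send_rows", "body": {
  "motion": [
    [[0,0,0,0],[0,0,0,0],[0,-0.004,0,0],[0,-0.012,0,0],[0,-0.025,0,0],[0,-0.045,0,0],[0,-0.06,0,0],[0,-0.06,0,0]]
  ],
  "grip_force": 45
}}

```text
time: 20.95
tool_pos: [0.4512, 0.3777, 0.1394]
tool_rot: [-1.572, 0.006, -0.931]
contact_force: [0.9, 0.7, -0.8]
opening: 0.0078
```

```bash
python3 - <<'E'
from h import *
goal([.4737,.3392,.148],36.6)
s=snap("scene","s23");crop(s,350,540,140,320,4,"s23c");t=snap("top","t23");crop(t,100,260,150,300,5,"t23c")
E
```

```text
t 20.95 pos [0.4512 0.3777 0.1394] zang 36.66 ydir [-0.004  0.004 -1.   ] F [ 0.9  0.7 -0.8] op 0.0078
shift [ 0.0442 -0.0089 -0.005 ] twist 0.06 q [ 0.56  0.56  1.5   0.01  1.09 -0.08]
```

View pics/s23c.png

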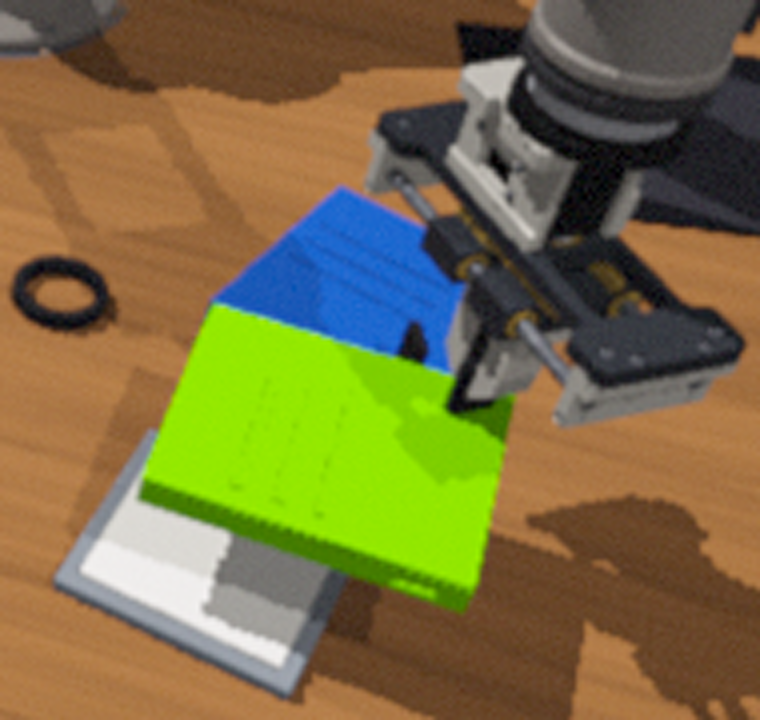

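View pics/t23c.png

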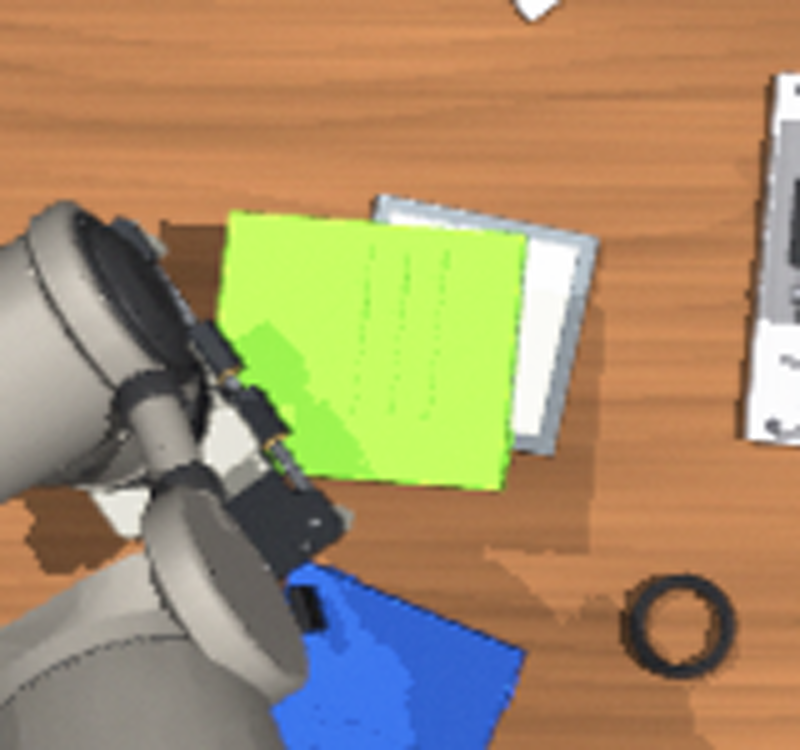

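```bash
cat > tl.py <<'E'
from h import *
def cov(s,t,S,T):
    P=[]
    for a,b in zip(S,T):
        p,e=tri(s,a,t,b);P.append(p);print(p.round(4),round(e,4))
    far,mm,pp=P
    n=np.cross(pp-far,mm-far);n/=np.linalg.norm(n);n*=np.sign(n[2])
    mid=(mm+pp)/2;print("mid",mid.round(4),"normal",n.round(3),"tilt",np.degrees(np.arccos(n[2])).round(1),"len",np.linalg.norm(far-mm).round(3),np.linalg.norm(far-pp).round(3))
E
python3 - <<'E'
from tl import *
s=load("s23");t=load("t23")
S=[(350+a/4-.4,140+b/4-.4) for a,b in((142,480),(213,305),(470,588))]
T=[(100+a/5-.4,150+b/5-.4) for a,b in((525,235),(500,490),(230,212))]
cov(s,t,S,T)
# panel frame corners from top0: white blob
t0=load("t5");
from m import blobs,wr
for b in blobs(t0,(0,0,150),(180,60,255),200)[:6]:
    if 160<b[2][0]<220: print(b[1],b[2],wr(t0,b[3],.012))
E
```

```text
[0.5589 0.2332 0.0892] 0.0018
[0.4205 0.2416 0.0923] 0.0014
[0.5688 0.3907 0.0943] 0.0012
mid [0.4946 0.3161 0.0933] normal [ 0.02  -0.033  0.999] tilt 2.2 len 0.139 0.158
[170 189  46  48] [191.83302297 212.60459342] [523.1 281.2 120.3 119.3  79.4]
```

Request:
{"method": "send_rows", "body": {
  "motion": [
    [[0.005,-0.004,0,0],[0.014,-0.008,-0.002,0],[0.025,-0.012,-0.003,0],[0.035,-0.014,-0.004,0],[0.042,-0.014,-0.0045,0],[0.0445,-0.014,-0.0045,0],[0.0445,-0.014,-0.0045,0],[0.0445,-0.014,-0.0045,0]]
  ]
}}

```text
time: 21.85
tool_pos: [0.4729, 0.3385, 0.1502]
tool_rot: [-1.577, 0.006, -0.931]
contact_force: [-0.4, 0.2, -0.9]
opening: 0.0074
```

```bash
python3 - <<'E'
from h import *
goal([.4737,.3392,.148],36.6)
s=snap("scene","s24");t=snap("top","t24");crop(t,100,260,150,300,5,"t24c");crop(s,350,540,140,320,4,"s24c");crop(s,220,350,180,300,5,"s24d")
E
```

```text
t 21.85 pos [0.4729 0.3385 0.1502] zang 36.66 ydir [-0.009  0.002 -1.   ] F [-0.4  0.2 -0.9] op 0.0074
shift [-0.0001  0.0022  0.0011] twist 0.06 q [ 0.49  0.54  1.5   0.01  1.11 -0.16]
```

View pics/t24c.png

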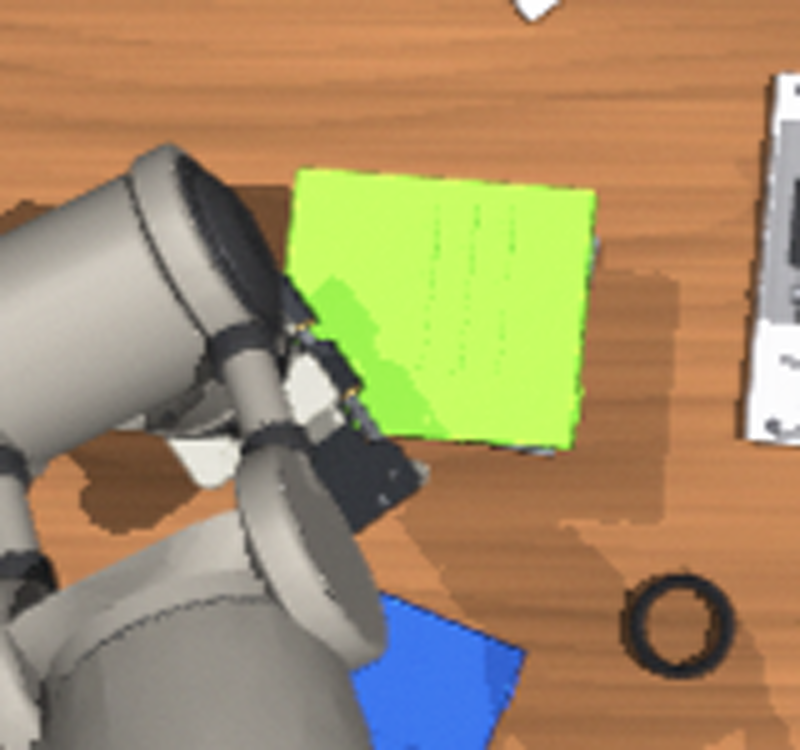

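View pics/s24c.png

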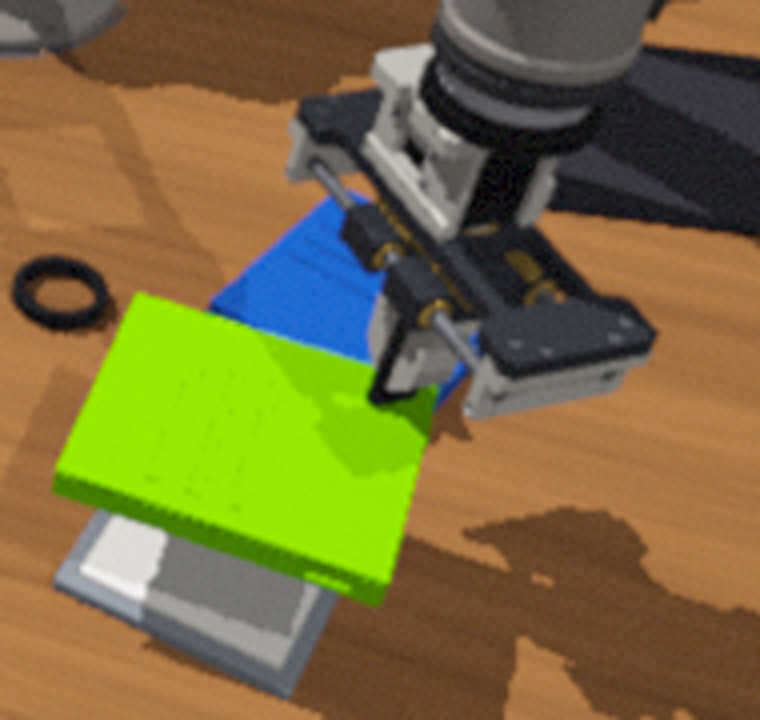

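View pics/s24d.png

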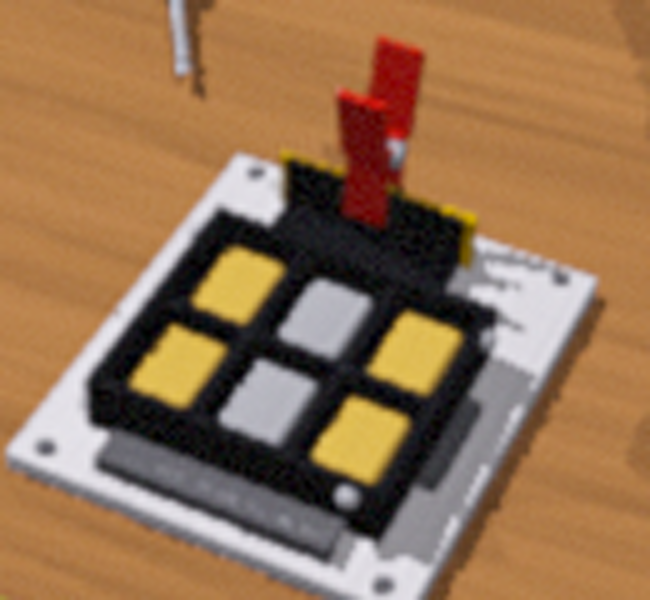

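View pics/t24.png

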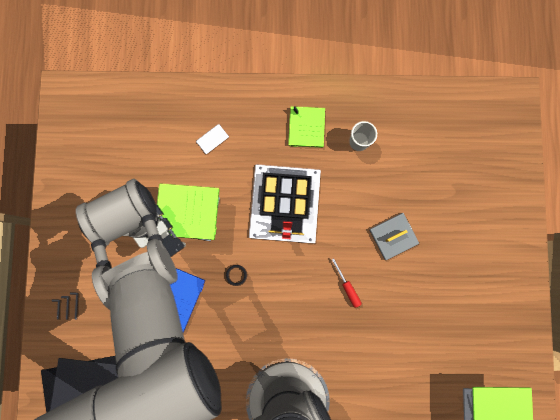

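```bash
python3 - <<'E'
from tl import *
s=load("s24");t=load("t24")
S=[(350+a/4-.4,140+b/4-.4) for a,b in((57,467),(140,293),(383,582))]
T=[(100+a/5-.4,150+b/5-.4) for a,b in((597,190),(573,450),(297,170))]
cov(s,t,S,T)
from cell import sensors
o=sensors.observe();print(o["time"],abs(o["qvel"]).max())
E
```

```text
[0.5816 0.1932 0.1046] 0.0028
[0.4416 0.2025 0.1048] 0.0036
[0.5906 0.3517 0.1048] 0.0028
mid [0.5161 0.2771 0.1048] normal [ 0.001 -0.002  1.   ] tilt 0.1 len 0.14 0.159
21.95 0.002403291848065703
```

Request:
{"method": "send_rows", "body": {
  "motion": [
    [[0,0,0,0],[0,0,0,0],[0,0,0,0],[0,0,0,0]]
  ]
}}

```text
time: 22.35
tool_pos: [0.4727, 0.3388, 0.1502]
tool_rot: [-1.577, 0.006, -0.93]
contact_force: [-0.0, -0.6, -1.4]
opening: 0.0076
```

Cover is centred to within about 2 mm, level, 93 mm above the panel and still. Handing in.

```bash
python3 -c "
from cell import hand_in;print(hand_in())"
```

```text
the job is handed in; nothing more can be done
None
```

The job is done and handed in at about 22 s. The clip holds the tray, and the arm still holds the cover by its tab over the light panel.

**Clip:** I squeezed the red clip off the rack and let it close mid-fence, over the fence and the tray's lip together. It was still seated there in the last pictures.

**Peel:** The far corner stayed low in every picture, and the tray stayed on the bed. It was not fully smooth:
- The catch on the (-x,-y) corner did not give at first. The cover rolled towards its -y edge and the pull rose to about 19 N.
- Easing the tab about 6 mm sideways released it, and the remaining force was just the cover's weight.

**Levelling:** After the peel the cover hung about 0.25 rad tilted in the fingers. I rested its far corner lightly on the light panel and lowered the tab until the cover was nearly level, then gripped firmly and lifted.

**Last checks:**

| Check | Result |
|---|---|
| Cover centre | (0.516, 0.277, 0.105) m |
| Panel centre | (0.518, 0.278) m |
| Height above panel | about 93 mm |
| Tilt | under 1–2°; two measurements gave 2.2° just after levelling and 0.1° at the end |
| Joint speed | about 0.002 rad/s |

- **Other objects:** The mug, ring, screwdriver and tag plate looked unmoved in the last pictures. The blue cover was partly hidden by the arm in the last views; what showed looked unmoved.
- **Not checked:** the far corner's height during the peel was judged by eye from the scene pictures, not measured.

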